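# Pack the paints into a bail-arm tote and stack its covered tray

### The arm

A 6-joint arm with a two-finger parallel gripper is mounted at the origin on a cart in front of the work surface, level with it; the furniture and walls round the work are solid. World frame = base frame: x ahead of the robot, y to its left, z up, the work surface at z = 0. Lengths are in m, angles in rad, forces in N, time in s.
With the tool pointing down it reaches from about 0.35 to 0.975 m from the base axis. Payload 4.9 kg.
Tool frame: the origin (TCP) lies at the very end of the fingers, on their centre line; the grasp point (between the pads) lies 19 mm behind it (ctrl.grasp_offset is the distance from the TCP to the grasp point, in m); z points along the fingers, y is the line along which they close (so a half turn about z gives the same grasp; the last joint's range is limited). The gripper opens to 85 mm and grips with 20 to 120 N. Pads are 22 mm wide; open, the fingers measure 114 mm over their backs; the gripper's body (76 mm by 85 mm) begins 54 mm behind the grasp point. The pads swing forward as they close: fully open they stand 13 mm farther back than shut.
Start: joints at [1.193, 0.053, 1.613, -0, 1.476, -0.119], TCP at [0.16, 0.604, 0.231] pointing down, gripper open.
Joint ranges: [-3.01, 3.01], [-1.01, 2.22], [0.06, 2.58], [-1.02, 4.17], [0.09, 2.62], [-3.14, 3.14]. Speed limits (rad/s): [2.57, 2.57, 3.14, 3.14, 3.14, 3.14].

### API

Orientations are given as a rotation vector (axis times angle).
In Python, from station import ctrl, optics gives the robot as it stands.
- The arm moves only by the shell command python3 -m handwheel 'ROWS' [OPENING] [FORCE]. ROWS is JSON, a list of rows, each an object of numbers: "tx", "ty", "tz": the shift along the tool's x, y, z in mm; "roll": the turn about the tool's z in rad. A call has 1 to 12 rows; each row shifts and turns the commanded pose from where the row before left it, along the tool's axes as they then stand; what a row does not reach is not made up. A row lasts 1/12 s, in which the tool goes at most 41.7 mm and 7.16 degrees, less where a joint would pass 70% of its speed; a pose out of reach is approached as far as the arm can. A call with a gripper value outside its range is refused whole. OPENING is the finger opening in mm, from 0 to 85.4, set as the call begins (- or left out, the last holds). The fingers move at their own pace and stop on an object; FORCE is the grip in N (left out, the last holds). Time passes only in rows, so rows that do not move let the fingers close. It gives the time, the measured TCP pose, the force, the opening and the grip force at its end, in the units of the state.
- ctrl.get_obs(): the state, without advancing time (a new reading comes with each control period).
- optics.get_image(name): name is "scene" or "top" or "wrist"; returns (picture, depth): 400x640x3 uint8, red, green, blue; 400x640 float32, m along the optical axis (not along the pixel's ray), 0 where there is no reading.
- optics.camera_params(name): a dict with "mtx" (3x3 intrinsics, pixels), "extrinsics" (4x4, takes a point from camera to world coordinates); the wrist camera has in their place "tool_from_camera" (4x4, takes a point from camera to tool coordinates, whose origin is the TCP and whose axes are the flange's). Camera axes: x right, y down, z forward; pixel columns grow to the right and rows downward; lengths in m; the calibration is good to about 2 mm. The wrist camera is an equidistant fisheye: a pixel r from the principal point sees the ray r / f radians off the axis. A picture is of the moment at which its call begins: read the wrist's pose just before it. camera_params takes no time and is no camera call.
- ctrl.finish_job(): hands the job in; it is judged then, once.
The state is a dict: "t": time; "q": joint angles; "dq": joint speeds; "effort": joint torques, N m; "tool_pos": TCP position; "tool_rot": TCP orientation; "contact_force": force on the tool from outside, world axes, zero at the start; "wrist_torque": the same for the moment, N m; "opening": finger opening in m; "grip_force": force on a finger pad.
Only numpy, scipy, OpenCV 4.12 (cv2) and the standard library are available. Lean on these libraries where they do the work, as an engineer would, in place of code of your own. Each camera call takes 0.05 s, during which the arm holds its last target. There are 200 camera calls.

### The job

Pack the paints away: squeeze the two tabs on the cover of the bail-arm tote together, lift the cover off and lay it aside, put every paint pot and dropper vial that stands on the table (not those in the blue box) into the tote so that nothing stands above its rim, and swing both bail arms in over the mouth. Then stack the divided tray on the bails, its pegs straddling the bars so that it sits fully home, and clip the cover onto the tray, flat on the rim with both tabs sprung out. Do not disturb the figure on its cork, the tea cup or the carton.

Things in the scene. Friction and masses are not known exactly. Their poses are not given: they have to be found in the camera images.
- tote: grey plastic base tote with the two bail arms, 180 x 120 mm in plan (long side along its x), rim 66 mm above the table, walls 2.5 mm, floor 3 mm; the rim stands inward as a ledge 6 mm wide and 4 mm thick (clear mouth 168 x 108 mm); origin at the centre of its underside on the table, z up; it stands fast and does not move
- bail_a (a joint): hinge of the round steel bail arm at the tote's +x end: 0 = swung in, its crossbar lying across the tote's mouth against its stop; 2.80 = swung out against its stop, crossbar level outside the end; it goes over the top (leg upright at 1.17), turns almost freely, drops by its own weight to whichever side it leans
- bail_a_bar (a point): middle of that bail's crossbar (steel rod 8 mm thick, 132 mm long, along the tote's y); runs in an arc of radius 38 mm about bail_a_hinge, outside it is 33 mm beyond the end wall, inside it is 50 mm from the tote's middle and 71 mm above the table
- bail_a_hinge (a point): point on that bail's hinge line, midway between the legs' pivots: +85 mm along the tote's x, 56 mm above the table; the hinge line runs along the tote's y
- bail_b (a joint): hinge of the round steel bail arm at the tote's -x end: 0 = swung in, its crossbar lying across the tote's mouth against its stop; 2.80 = swung out against its stop, crossbar level outside the end; it goes over the top (leg upright at 1.17), turns almost freely, drops by its own weight to whichever side it leans
- bail_b_bar (a point): middle of that bail's crossbar (steel rod 8 mm thick, 132 mm long, along the tote's y); runs in an arc of radius 38 mm about bail_b_hinge, outside it is 33 mm beyond the end wall, inside it is 50 mm from the tote's middle and 71 mm above the table
- bail_b_hinge (a point): point on that bail's hinge line, midway between the legs' pivots: -85 mm along the tote's x, 56 mm above the table; the hinge line runs along the tote's y
- tray: loose grey top tray without bails, 0.25 kg, 180 x 120 mm (long side along its x), rim as the tote's, 46 mm above its origin (centre of the floor's underside, z up). Eight locating pegs hang 12 mm below it, so on the table the origin is 12 mm up. Seated on the swung-in bails it is over the tote's middle, 75 mm above the tote's origin; it fits turned end for end as well
- tray_web (a point): on the tray, middle of the top edge of its grip web: an upright wall 10 mm thick at x = 0 along the tray's whole y, from the floor (3 mm over the tray's origin) to 33 mm; lift the tray by it
- tray_peg (a point): on the tray, tip of one locating peg pair: pegs 7 mm thick with round tips, 12 mm long below the floor, in four pairs at x = +-50, y = +-44 mm of the tray; each pair straddles a bail's crossbar with about 1.2 mm play either side
- cover: loose grey clip-on cover, 0.12 kg, plate 180 x 120 x 4 mm, two upright black pinch tabs on top. Origin at the centre of the plate's underside, which lies on the rim (66 mm over the tote's origin, 46 mm over the tray's), z up, long side along x. Four round-ended corner locators 12 mm long enter the mouth with 1.5 mm play; fits end for end. On the table its origin is 12 mm up
- cover_grip (a point): on the cover, midway between the pinch tabs, 15 mm over the cover's origin: grip both tabs across the cover's y, squeeze and keep squeezing while lifting or setting down; when let go they spring out
- tab_l (a joint): slide of the pinch tab on the cover's +y side: 0 = sprung out, tongue 3 mm under the rim's ledge, cover locked; 0.007 m = squeezed to the stop, tongue clear. Spring 2.4 N at first, 6.6 N at the stop. Tab 30 mm wide (along x), 7 mm thick, from 4 to 23 mm over the cover's origin; outer face 32 mm from the middle (64 mm over both tabs, 50 mm squeezed)
- tab_r (a joint): the same tab on the cover's -y side
- paint_1: closed paint pot, 30 mm across and 40 mm high (cap from 26 to 39 mm up, body 29 mm across), 22 g; origin at the centre of its underside, z axis along its height; may be absent
- paint_2: closed paint pot, 30 mm across and 40 mm high (cap from 26 to 39 mm up, body 29 mm across), 22 g; origin at the centre of its underside, z axis along its height; may be absent
- paint_3: closed paint pot, 30 mm across and 40 mm high (cap from 26 to 39 mm up, body 29 mm across), 22 g; origin at the centre of its underside, z axis along its height; may be absent
- vial_2: closed dropper vial, body 20 mm across up to 37 mm, cap 16 mm across above, 50 mm high, 14 g; origin at the centre of its underside, z axis along its height; may be absent
- vial_3: closed dropper vial, body 20 mm across up to 37 mm, cap 16 mm across above, 50 mm high, 14 g; origin at the centre of its underside, z axis along its height; may be absent
- figure: bystander: half-painted figure 74 mm high on a cork 28 mm across; origin at the centre of its underside
- tea_cup: bystander: plastic drinking cup, 72 mm across, 112 mm high; origin at the centre of its underside
- bulb_carton: bystander: small carton 53 x 52 x 135 mm high; origin at the centre of its underside

How it is judged:
On the way, in this order (a step that is already met when the one before it is completed fails the run):
1. the cover is off the tote and clear of it (horizontal distance between cover and tote above 0.12 m), for 0.2 s.
2. all paints that are there lie or stand in the tote, and both bails are swung in (x of paint_1 in the frame of tote between -0.087 and 0.087 m and y of paint_1 in the frame of tote between -0.057 and 0.057 m and z of paint_1 in the frame of tote between -0.004 and 0.035 m and x of paint_2 in the frame of tote between -0.087 and 0.087 m and y of paint_2 in the frame of tote between -0.057 and 0.057 m and z of paint_2 in the frame of tote between -0.004 and 0.035 m and x of paint_3 in the frame of tote between -0.087 and 0.087 m and y of paint_3 in the frame of tote between -0.057 and 0.057 m and z of paint_3 in the frame of tote between -0.004 and 0.035 m and x of vial_2 in the frame of tote between -0.087 and 0.087 m and y of vial_2 in the frame of tote between -0.057 and 0.057 m and z of vial_2 in the frame of tote between -0.004 and 0.035 m and x of vial_3 in the frame of tote between -0.087 and 0.087 m and y of vial_3 in the frame of tote between -0.057 and 0.057 m and z of vial_3 in the frame of tote between -0.004 and 0.035 m and value of joint each of bail_a, bail_b below 0.12 rad), for 0.2 s.
3. the tray sits home on both bails (x of tray in the frame of tote between -0.005 and 0.005 m and y of tray in the frame of tote between -0.009 and 0.009 m and z of tray in the frame of tote between 0.071 and 0.079 m and angle between the x axis of tray and the x axis of tote, either way round below 0.08 rad and angle between the z axis of tray and the z axis of tote, either way round below 0.05 rad), for 0.3 s.
At the end, for the whole second after the job is handed in: all paints present in the tote, bases under 35 mm up; both bails under 0.12 rad; tray home on the bails (5 mm along, 9 mm across, 4 mm high, 0.08 rad yaw, 0.05 rad level); cover home on the tray (5 mm, 4 mm high, 0.08 rad yaw, 0.05 rad flat), tabs out to under 3 mm; at rest (all of step 2 and all of step 3 and x of cover in the frame of tray between -0.005 and 0.005 m and y of cover in the frame of tray between -0.005 and 0.005 m and z of cover in the frame of tray between 0.042 and 0.05 m and angle between the x axis of cover and the x axis of tray, either way round below 0.08 rad and angle between the z axis of cover and the z axis of tray, either way round below 0.05 rad and value of joint each of tab_l, tab_r below 0.003 m and angle between cover's own z axis and vertical below 0.1 rad and linear speed of each of tray, cover below 0.02 m/s); the robot touches nothing.
It fails at once if the figure on its cork is knocked over or shifted by more than 3 cm (distance of figure from where it was at the start of the episode above 0.03 m or angle between figure's own z axis and vertical above 0.5 rad).
It fails at once if the tea cup is knocked over or shifted by more than 3 cm (distance of tea_cup from where it was at the start of the episode above 0.03 m or angle between tea_cup's own z axis and vertical above 0.5 rad).
It fails at once if the carton is knocked over or shifted by more than 3 cm (distance of bulb_carton from where it was at the start of the episode above 0.03 m or angle between bulb_carton's own z axis and vertical above 0.5 rad).
Of paint_1, paint_2, paint_3, vial_2, vial_3 only 2 to 4 are there at a start; the rules pass over those that are not, and their reading is None.
At some moment in a run one of paint_1, paint_2, paint_3, vial_2, vial_3 may be knocked a few centimetres aside while the robot is not near it.
Once in a run the grip may slacken for a moment while it holds something.
It also fails if it takes over 208 s, if anything falls off the work surface, if the arm or the gripper's body presses on something with over 40 N, if the wrist force passes 120 N, or if a joint passes its speed limit or range.

## Working session

There is one attempt and no reset: what is moved stays moved. The work goes in short steps, Python scripts to look and compute and a shell command to move; the robot and the scene stay as the last step left them, time stands still between calls to the robot, and variables do not carry over. Pictures are saved under pics/ and viewed, at most 14 in all, crops included, and the job is handed in when it is done.

```bash
ls; mkdir -p pics
python3 - <<'E'
from station import ctrl, optics
import cv2, numpy as np
o=ctrl.get_obs()
print({k:np.round(v,3).tolist() for k,v in o.items()}, ctrl.grasp_offset)
for n in ["scene","top","wrist"]:
    im,d=optics.get_image(n); cv2.imwrite(f"pics/{n}0.png",im[:,:,::-1]); np.savez(f"{n}0.npz",im=im,d=d)
    p=optics.camera_params(n); print(n,{k:np.round(v,3).tolist() if not isinstance(v,str) else v for k,v in p.items()}, (d>0).mean(), d.max())
E
```

```text
pics
{'t': 0.0, 'q': [1.193, 0.053, 1.614, 0.0, 1.476, -0.119], 'dq': [-0.002, 0.001, -0.0, -0.002, 0.001, 0.001], 'effort': [0.002, -39.369, -37.018, 0.0, 0.007, -0.0], 'tool_pos': [0.16, 0.604, 0.23], 'tool_rot': [-0.405, -3.115, 0.003], 'contact_force': [0.011, -0.458, -0.202], 'wrist_torque': [0.016, -0.024, -0.038], 'grip_force': 0.0, 'opening': 0.085} 0.0187
scene {'mtx': [[402.785, 0.0, 313.859], [0.0, 402.785, 197.416], [0.0, 0.0, 1.0]], 'extrinsics': [[0.52, -0.492, 0.698, -0.134], [-0.854, -0.281, 0.438, -0.513], [-0.019, -0.824, -0.566, 0.684], [0.0, 0.0, 0.0, 1.0]]} 0.975265625 3.9999027
top {'mtx': [[436.519, 0.0, 322.699], [0.0, 436.519, 200.559], [0.0, 0.0, 1.0]], 'extrinsics': [[0.022, -0.992, 0.123, 0.427], [-1.0, -0.021, 0.008, -0.03], [-0.005, -0.123, -0.992, 1.627], [0.0, 0.0, 0.0, 1.0]]} 0.9957578125 2.5616508
wrist {'mtx': [[309.707, 0.0, 323.02], [0.0, 309.707, 197.033], [0.0, 0.0, 1.0]], 'tool_from_camera': [[0.0, -0.963, -0.268, 0.069], [1.0, 0.0, -0.001, -0.001], [0.001, -0.268, 0.963, -0.143], [0.0, 0.0, 0.0, 1.0]]} 0.98278125 1.4415493
```

View pics/top0.png

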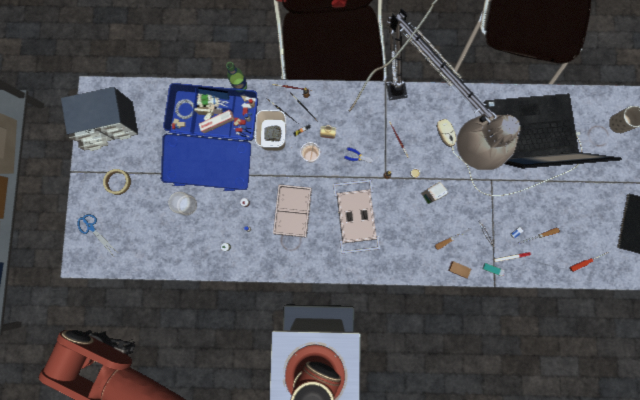

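View pics/scene0.png

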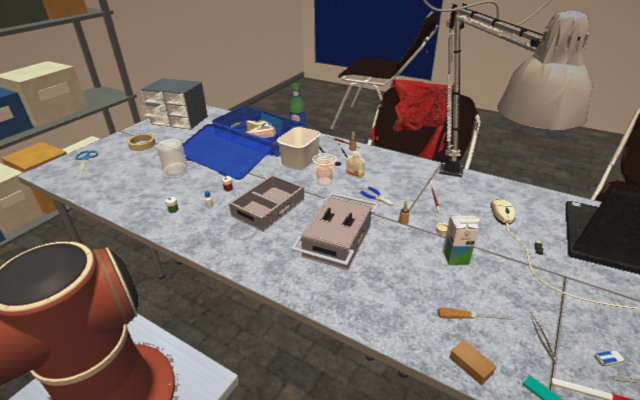

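The top view shows the tote at (357,215), the tray at (292,211), and pots at (244,202) and (225,246). A vial may be at (247,228). The scene view shows the same things at (335,230), (267,203), (228,184), (172,205) and (208,199), and the carton at (460,240). I'll zoom in.

Run:
```python
import cv2, numpy as np
s=cv2.imread("pics/scene0.png");t=cv2.imread("pics/top0.png")
a=cv2.resize(s[130:275,140:500],(800,322),interpolation=cv2.INTER_CUBIC)
b=cv2.resize(t[130:260,160:460],(640,277),interpolation=cv2.INTER_CUBIC)
c=np.zeros((600,800,3),np.uint8);c[:322]=a;c[323:600,:640]=b
cv2.imwrite("pics/zoom0.png",c)
```

```text
(no output)
```

View pics/zoom0.png

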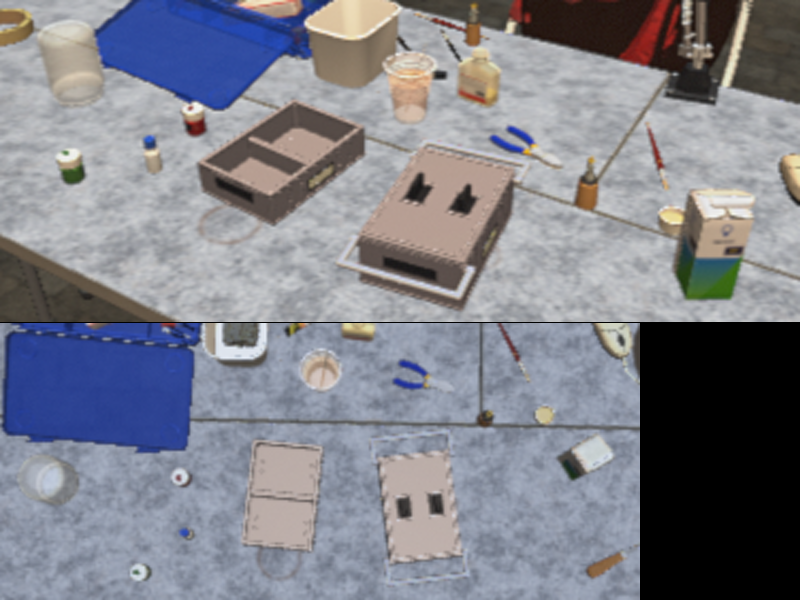

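View pics/wrist0.png

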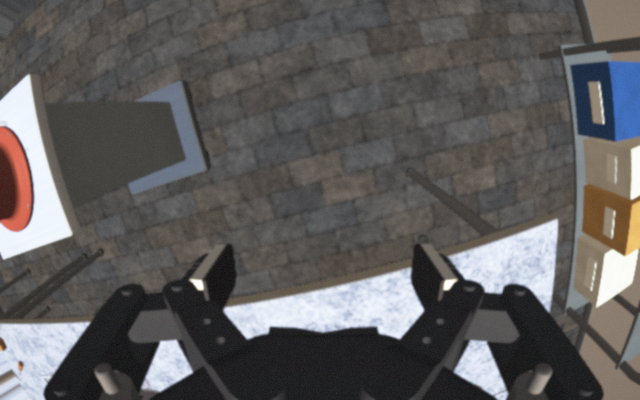

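The zoom shows two pots (green at scene (172,205), red at (228,184)) and a blue-capped vial at (208,199). The bails are swung out, and the tray web and the cover's black tabs are clear. The figure is at about (404,212) and the carton at (460,240). The wrist picture shows only floor. Next I'll get coarse positions from depth clouds in both fixed views.

```bash
cat > h.py <<'E'
import numpy as np, cv2
from scipy.spatial.transform import Rotation as R
from station import ctrl, optics
def T_tool(o):
    T=np.eye(4);T[:3,:3]=R.from_rotvec(o["tool_rot"]).as_matrix();T[:3,3]=o["tool_pos"];return T
def shot(name,tag=None):
    o=ctrl.get_obs(); im,d=optics.get_image(name); p=optics.camera_params(name)
    E=p["extrinsics"] if name!="wrist" else T_tool(o)@np.array(p["tool_from_camera"])
    if tag: cv2.imwrite(f"pics/{tag}.png",im[:,:,::-1])
    return dict(im=im,d=d,K=np.array(p["mtx"]),E=np.array(E),fish=name=="wrist")
def dirs(s,uv):
    uv=np.asarray(uv,float); K=s["K"]; x=(uv[...,0]-K[0,2])/K[0,0]; y=(uv[...,1]-K[1,2])/K[1,1]
    if s["fish"]:
        r=np.hypot(x,y); k=np.tan(np.minimum(r,1.5))/np.maximum(r,1e-9); x=x*k;y=y*k
    return np.stack([x,y,np.ones_like(x)],-1)
def on_plane(s,uv,z):
    D=dirs(s,uv)@s["E"][:3,:3].T; c=s["E"][:3,3]; return c+D*((z-c[2])/D[...,2])[...,None]
def cloud(s):
    v,u=np.mgrid[:400,:640]; P=dirs(s,np.stack([u,v],-1))*s["d"][...,None]
    P=P@s["E"][:3,:3].T+s["E"][:3,3]; P[s["d"]<=0]=np.nan; return P
def project(s,P):
    Q=(np.asarray(P,float)-s["E"][:3,3])@s["E"][:3,:3]; K=s["K"]; x,y,z=Q[...,0],Q[...,1],Q[...,2]
    if s["fish"]:
        r=np.hypot(x,y);k=np.arctan2(r,z)/np.maximum(r,1e-9);x,y=x*k,y*k
    else: x,y=x/z,y/z
    return np.stack([K[0,0]*x+K[0,2],K[1,1]*y+K[1,2]],-1)
def tri(s1,uv1,s2,uv2):
    d=[dirs(s,np.array(uv))@s["E"][:3,:3].T for s,uv in((s1,uv1),(s2,uv2))]; d=[x/np.linalg.norm(x) for x in d]
    A=sum(np.eye(3)-np.outer(x,x) for x in d); b=sum((np.eye(3)-np.outer(x,x))@s["E"][:3,3] for x,s in zip(d,(s1,s2)))
    p=np.linalg.solve(A,b); return p, np.linalg.norm(np.cross(d[0],d[1])@(s2["E"][:3,3]-s1["E"][:3,3]))/np.linalg.norm(np.cross(d[0],d[1]))
E
python3 - <<'E'
from h import *
def load(n):
    z=np.load(n+"0.npz");p=optics.camera_params(n);return dict(im=z["im"],d=z["d"],K=np.array(p["mtx"]),E=np.array(p["extrinsics"]),fish=False)
S={n:load(n) for n in("scene","top")}
for n,s in S.items():
    P=cloud(s); x,y,z=P[...,0],P[...,1],P[...,2]
    m=((z>0.02)&(z<0.2)&(x>0.3)&(x<0.85)&(abs(y)<0.6)).astype(np.uint8)
    nb,l,st,_=cv2.connectedComponentsWithStats(m)
    print(n, "table z", np.nanmedian(z[(x>.35)&(x<.7)&(abs(y)<.5)]))
    for i in range(1,nb):
        if st[i,4]<12: continue
        q=P[l==i]; 
        zt=np.percentile(q[:,2],95); r=cv2.minAreaRect((q[q[:,2]>zt-.012][:,:2]*1000).astype(np.float32))
        print(np.round(st[i],0).tolist(),"zmax %.3f"%zt,"mean",np.round(q.mean(0),3),"rect",np.round(r[0],1),np.round(r[1],1),round(r[2],1))
E
```

```text
scene table z 0.0009053580813527251
[156, 125, 118, 50, 2949] zmax 0.110 mean [0.733 0.427 0.048] rect [599. 485.] [71.3 78.8] 62.1
[277, 137, 30, 28, 523] zmax 0.090 mean [0.821 0.166 0.058] rect [827.5 177.2] [108.4  39.9] 89.4
[312, 153, 24, 29, 505] zmax 0.087 mean [0.792 0.03  0.063] rect [795.4  31.4] [70.5 70.6] 88.2
[217, 170, 9, 4, 13] zmax 0.025 mean [0.658 0.335 0.023] rect [658.  336.1] [36.   2.8] 86.2
[229, 175, 75, 55, 1906] zmax 0.059 mean [0.578 0.091 0.042] rect [584.6  92.7] [124.1 183.6] 85.6
[222, 176, 10, 11, 91] zmax 0.042 mean [0.61  0.268 0.034] rect [613.8 270.8] [28.3 28.5] 78.6
[204, 191, 8, 13, 74] zmax 0.051 mean [0.515 0.255 0.037] rect [516.4 256.7] [14.4 13.6] 66.9
[291, 193, 88, 72, 3546] zmax 0.073 mean [ 0.546 -0.149  0.064] rect [ 573.6 -138.7] [225.5 137.3] 8.1
[165, 197, 12, 12, 110] zmax 0.042 mean [0.446 0.33  0.034] rect [448.4 333.9] [27.6 28.5] 69.2
[399, 201, 10, 18, 114] zmax 0.066 mean [ 0.725 -0.258  0.04 ] rect [ 727.8 -256.3] [12.3  9.1] 12.5
[443, 215, 36, 45, 1283] zmax 0.132 mean [ 0.642 -0.421  0.081] rect [ 650.8 -422.4] [39.  48
[... 901 characters left out ...]
652.6 -421.7] [38.9 47.5] 33.9
[273, 184, 39, 53, 443] zmax 0.061 mean [0.584 0.091 0.049] rect [585.3  93.5] [120.3 180.3] 85.6
[168, 191, 29, 25, 533] zmax 0.113 mean [0.598 0.479 0.095] rect [600.8 487.5] [76.5 73.8] 48.0
[240, 198, 9, 9, 59] zmax 0.043 mean [0.614 0.271 0.037] rect [614.6 272.6] [26.5 27.1] 3.5
[244, 226, 6, 5, 26] zmax 0.054 mean [0.517 0.256 0.043] rect [518.8 257.6] [13.1 12.7] 44.5
[221, 243, 9, 8, 59] zmax 0.044 mean [0.449 0.333 0.037] rect [448.9 333.4] [25.3 26.7] 0.5
[437, 242, 7, 7, 21] zmax 0.027 mean [ 0.471 -0.45   0.023] rect [ 470.5 -448.4] [16.8 25.1] 20.9
[450, 261, 21, 17, 183] zmax 0.030 mean [ 0.385 -0.52   0.025] rect [ 384.7 -520.3] [71.3 38.4] 68.9
```

Both views agree to about 2 mm:

| Object | Position (m) |
|---|---|
| tote | (0.565, -0.140), yaw about +8° |
| tray | (0.585, 0.093), yaw about -4.4° |
| red pot | (0.614, 0.272) |
| green pot | (0.449, 0.333) |
| vial | (0.518, 0.257) |
| tea cup | (0.600, 0.486) |
| figure | (0.729, -0.255) |
| carton | (0.652, -0.422) |

I'll fly past the paints and tray for wrist views, then go on to the tote.

```bash
cat >> h.py <<'E'
def plan(p,yaw=None,o=None):
    """yaw: wanted world angle of tool y (deg, mod 180). prints shift in tool mm (before roll) and roll"""
    o=o or ctrl.get_obs(); T=T_tool(o); d=T[:3,:3].T@(np.array(p)-T[:3,3])*1000
    a=np.degrees(np.arctan2(T[1,1],T[0,1])); s=""
    if yaw is not None:
        r=-((yaw-a+90)%180-90); s=" roll %.4f"%np.radians(r)
    print("shift",np.round(d,1),"|%.0f|"%np.linalg.norm(d),s,"(tool y at %.1f deg, tilt %.4f)"%(a,np.hypot(T[0,2],T[1,2])))
E
python3 -m handwheel '[{"tx":-36,"ty":-18},{"tx":-36,"ty":-18},{"tx":-36,"ty":-18},{"tx":-36,"ty":-18},{"tx":-36,"ty":-18},{"tx":-36,"ty":-18},{"tx":-36,"ty":-18},{"tx":-36,"ty":-18},{"tx":-36,"ty":-18},{"tx":-36,"ty":-18},{"tx":-36,"ty":-18},{"tx":-36,"ty":-18}]'
python3 -m handwheel '[{},{},{},{}]'
python3 - <<'E'
from h import *
import pickle
s=shot("wrist","w1"); pickle.dump(s,open("w1.pkl","wb"))
plan([0.640,-0.130,0.26],98)
E
```

```text
shift [-652.  -586.5  -28.9] |877|  roll -0.3984 (tool y at 75.2 deg, tilt 0.0013)$[0]: bad value
$[0]: bad value
```

```bash
python3 -m handwheel '[{"tx":-36,"ty":-18,"tz":0,"roll":0}]'; python3 -m handwheel '[{"tx":-36.0,"ty":-18.0,"tz":0.0,"roll":0.0}]'; python3 -m handwheel --help | head -20
```

```text
t: 0.28
tool_pos: [0.1868, 0.5797, 0.2307]
tool_rot: [-0.396, -3.114, -0.001]
contact_force: [1.3, -0.5, 0.5]
opening: 0.0853
grip_force: 0.0
t: 0.37
tool_pos: [0.2197, 0.5509, 0.2308]
tool_rot: [-0.399, -3.116, 0.001]
contact_force: [0.9, 0.3, 0.0]
opening: 0.0853
grip_force: 0.0invalid input: not JSON, or not a number
```

All four keys are needed in every row. Continuing with 10 more rows.

```bash
python3 -m handwheel '[{"tx":-36,"ty":-18,"tz":0,"roll":0},{"tx":-36,"ty":-18,"tz":0,"roll":0},{"tx":-36,"ty":-18,"tz":0,"roll":0},{"tx":-36,"ty":-18,"tz":0,"roll":0},{"tx":-36,"ty":-18,"tz":0,"roll":0},{"tx":-36,"ty":-18,"tz":0,"roll":0},{"tx":-36,"ty":-18,"tz":0,"roll":0},{"tx":-36,"ty":-18,"tz":0,"roll":0},{"tx":-36,"ty":-18,"tz":0,"roll":0},{"tx":0,"ty":0,"tz":0,"roll":0},{"tx":0,"ty":0,"tz":0,"roll":0},{"tx":0,"ty":0,"tz":0,"roll":0}]'
python3 - <<'E'
from h import *
import pickle
s=shot("wrist","w1"); pickle.dump(s,open("w1.pkl","wb"))
for p in ([.614,.272,.04],[.449,.333,.04],[.518,.257,.05],[.585,.093,.046]): print(project(s,p).round(0))
plan([0.640,-0.130,0.26],98)
E
```

```text
t: 1.37
tool_pos: [0.4918, 0.3115, 0.231]
tool_rot: [-0.406, -3.114, -0.0]
contact_force: [0.5, -0.3, -0.6]
opening: 0.0857
grip_force: 0.0
[318. 278.]
[333. 133.]
[283. 213.]
[183. 286.]
shift [-256.5 -389.4  -29.1] |467|  roll -0.3977 (tool y at 75.2 deg, tilt 0.0008)
```

View pics/w1.png

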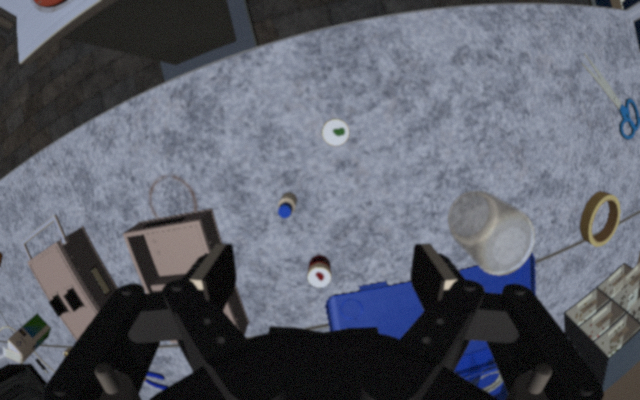

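The wrist view shows the green cap at (336,132), the vial at (285,211) and the red pot at (319,276), all within 2 px of prediction. On to the tote.

```bash
python3 -m handwheel '[{"tx":-21.4,"ty":-32.5,"tz":-2.4,"roll":0},{"tx":-21.4,"ty":-32.5,"tz":-2.4,"roll":0},{"tx":-21.4,"ty":-32.5,"tz":-2.4,"roll":0},{"tx":-21.4,"ty":-32.5,"tz":-2.4,"roll":0},{"tx":-21.4,"ty":-32.5,"tz":-2.4,"roll":0},{"tx":-21.4,"ty":-32.5,"tz":-2.4,"roll":0},{"tx":-21.4,"ty":-32.5,"tz":-2.4,"roll":0},{"tx":-21.4,"ty":-32.5,"tz":-2.4,"roll":0},{"tx":-21.4,"ty":-32.5,"tz":-2.4,"roll":0},{"tx":-21.4,"ty":-32.5,"tz":-2.4,"roll":0},{"tx":-21.4,"ty":-32.5,"tz":-2.4,"roll":0},{"tx":-21.4,"ty":-32.5,"tz":-2.4,"roll":0}]'
python3 -m handwheel '[{"tx":0,"ty":0,"tz":0,"roll":-0.1},{"tx":0,"ty":0,"tz":0,"roll":-0.1},{"tx":0,"ty":0,"tz":0,"roll":-0.1},{"tx":0,"ty":0,"tz":0,"roll":-0.1},{"tx":0,"ty":0,"tz":0,"roll":0},{"tx":0,"ty":0,"tz":0,"roll":0},{"tx":0,"ty":0,"tz":0,"roll":0}]'
python3 - <<'E'
from h import *
import pickle
s=shot("wrist","w2"); pickle.dump(s,open("w2.pkl","wb"))
P=cloud(s); z=P[...,2]
plate=((z>.062)&(z<.078)&(np.hypot(P[...,0]-.565,P[...,1]+.14)<.13)).astype(np.uint8)
q=P[plate>0]; print("plate z",np.median(q[:,2]),len(q))
c=max(cv2.findContours(cv2.morphologyEx(plate,cv2.MORPH_OPEN,np.ones((5,5))),0,1)[0],key=cv2.contourArea)[:,0]
W=on_plane(s,c,.070)[:,:2]*1000; print("plate rect",cv2.minAreaRect(W.astype(np.float32)))
dark=((s["im"].max(2)<60)&(z>.074)&(z<.1)&(np.hypot(P[...,0]-.565,P[...,1]+.14)<.07)).astype(np.uint8)
n,l,st,ce=cv2.connectedComponentsWithStats(dark)
for i in range(1,n):
    if st[i,4]>30: print("tab",ce[i].round(0),st[i,4],P[l==i].mean(0).round(4),np.percentile(P[l==i][:,2],95).round(4))
plan([.565,-.14,.26],98)
E
```

```text
t: 2.42
tool_pos: [0.6409, -0.131, 0.2603]
tool_rot: [0.401, 3.116, 0.0]
contact_force: [0.3, -0.0, -0.0]
opening: 0.0856
grip_force: 0.0
t: 3.0
tool_pos: [0.6406, -0.1301, 0.2601]
tool_rot: [0.221, -3.134, -0.0]
contact_force: [0.3, -1.0, -0.1]
opening: 0.085
grip_force: 0.0
plate z 0.07002092929016315 17444
plate rect ((569.089599609375, -139.39613342285156), (179.8292999267578, 119.99308013916016), 7.6573920249938965)
tab [296. 110.] 229 [ 0.5729 -0.1674  0.0878] 0.0899
tab [353. 110.] 232 [ 0.5647 -0.1115  0.0872] 0.09
shift [76.2  1.1  0.1] |76|  roll 0.0012 (tool y at 98.1 deg, tilt 0.0000)
```

View pics/w2.png

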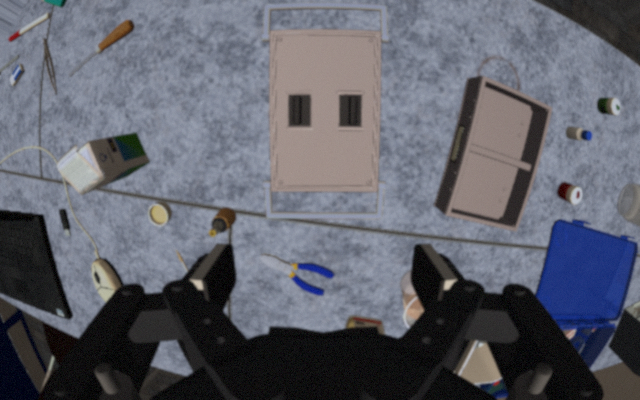

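The wrist view shows the plate at (325,110) with tabs at (296,110) and (353,110). It measures 179.8 x 120.0 mm at z 0.070, centred at (0.569,-0.1395), yaw 7.66°. The tab tops are at 0.090, as the text says. Gripping the tabs.

```bash
python3 -m handwheel '[{"tx":24,"ty":0.3,"tz":0,"roll":0.0077},{"tx":24,"ty":0.3,"tz":20,"roll":0},{"tx":24.2,"ty":0.2,"tz":30,"roll":0},{"tx":0,"ty":0,"tz":30,"roll":0},{"tx":0,"ty":0,"tz":30,"roll":0},{"tx":0,"ty":0,"tz":30,"roll":0},{"tx":0,"ty":0,"tz":20,"roll":0},{"tx":0,"ty":0,"tz":15,"roll":0},{"tx":0,"ty":0,"tz":10,"roll":0},{"tx":0,"ty":0,"tz":4,"roll":0},{"tx":0,"ty":0,"tz":0,"roll":0},{"tx":0,"ty":0,"tz":0,"roll":0}]' 85
python3 -m handwheel '[{"tx":0,"ty":0,"tz":0,"roll":0},{"tx":0,"ty":0,"tz":0,"roll":0},{"tx":0,"ty":0,"tz":0,"roll":0},{"tx":0,"ty":0,"tz":0,"roll":0},{"tx":0,"ty":0,"tz":0,"roll":0},{"tx":0,"ty":0,"tz":0,"roll":0},{"tx":0,"ty":0,"tz":0,"roll":0},{"tx":0,"ty":0,"tz":0,"roll":0},{"tx":0,"ty":0,"tz":0,"roll":0},{"tx":0,"ty":0,"tz":0,"roll":0},{"tx":0,"ty":0,"tz":0,"roll":0},{"tx":0,"ty":0,"tz":0,"roll":0}]' 40 60
```

```text
t: 4.05
tool_pos: [0.5696, -0.1405, 0.0721]
tool_rot: [-0.209, 3.133, -0.001]
contact_force: [1.0, 0.1, 0.9]
opening: 0.0849
grip_force: 0.0
t: 5.05
tool_pos: [0.5704, -0.1402, 0.0745]
tool_rot: [-0.209, 3.132, -0.0]
contact_force: [-3.8, 2.8, 11.3]
opening: 0.047
grip_force: 64.2
```

```bash
python3 -m handwheel '[{"tx":0,"ty":0,"tz":-3,"roll":0},{"tx":0,"ty":0,"tz":-5,"roll":0},{"tx":0,"ty":0,"tz":-8,"roll":0},{"tx":0,"ty":0,"tz":-12,"roll":0},{"tx":0,"ty":0,"tz":-12,"roll":0},{"tx":0,"ty":0,"tz":0,"roll":0}]'
python3 - <<'E'
from h import *
s=shot("scene","s1"); P=cloud(s); z=P[...,2]
m=(np.hypot(P[...,0]-.57,P[...,1]+.14)<.1)&(z>.06)
print(np.histogram(z[m],bins=np.arange(.06,.16,.005)))
c=s["im"][150:300,250:450]; cv2.imwrite("pics/s1c.png",cv2.resize(c[:,:,::-1],(800,600)))
plan([.49,-.30,.16],97.66)
E
```

```text
t: 5.55
tool_pos: [0.571, -0.1412, 0.1152]
tool_rot: [-0.209, 3.129, -0.004]
contact_force: [0.2, 0.1, -0.9]
opening: 0.0465
grip_force: 62.5
(array([  91,  216,    1,    0,    0,    0,    0,    4,    2,  173, 1617,
         21,   28,   42,   41,   22,   30,   26,   30]), array([0.06 , 0.065, 0.07 , 0.075, 0.08 , 0.085, 0.09 , 0.095, 0.1  ,
       0.105, 0.11 , 0.115, 0.12 , 0.125, 0.13 , 0.135, 0.14 , 0.145,
       0.15 , 0.155]))
shift [ 100.7 -147.   -46.1] |184|  roll -0.0003 (tool y at 97.6 deg, tilt 0.0048)
```

View pics/s1c.png

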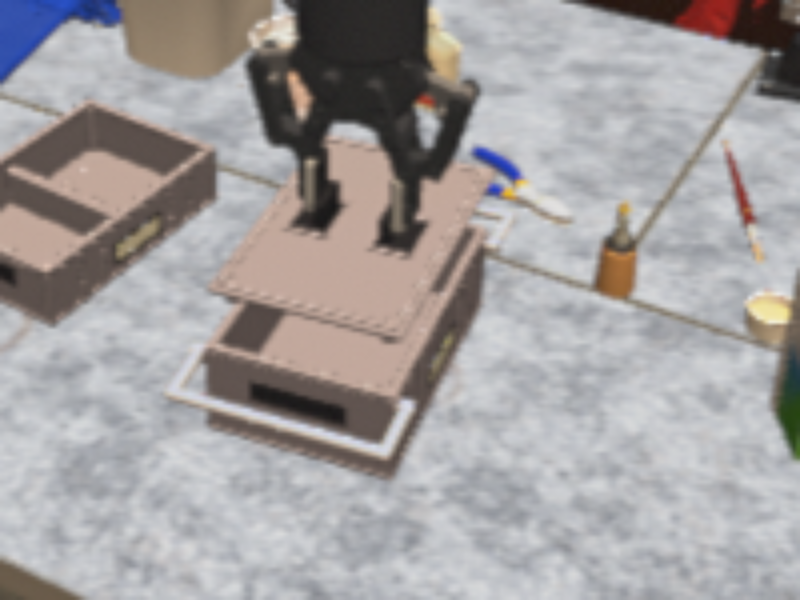

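The crop shows the cover held level above the tote, with the tote's mouth open and empty. Laying the cover aside at about (0.49,-0.30).

```bash
python3 -m handwheel '[{"tx":0,"ty":0,"tz":-25,"roll":0},{"tx":16.8,"ty":-24.5,"tz":0,"roll":0},{"tx":16.8,"ty":-24.5,"tz":0,"roll":0},{"tx":16.8,"ty":-24.5,"tz":0,"roll":0},{"tx":16.8,"ty":-24.5,"tz":0,"roll":0},{"tx":16.8,"ty":-24.5,"tz":0,"roll":0},{"tx":16.7,"ty":-24.5,"tz":0,"roll":0},{"tx":0,"ty":0,"tz":25,"roll":0},{"tx":0,"ty":0,"tz":25,"roll":0},{"tx":0,"ty":0,"tz":25,"roll":0},{"tx":0,"ty":0,"tz":15,"roll":0},{"tx":0,"ty":0,"tz":10,"roll":0}]'
python3 -m handwheel '[{"tx":0,"ty":0,"tz":8,"roll":0},{"tx":0,"ty":0,"tz":5,"roll":0},{"tx":0,"ty":0,"tz":4,"roll":0},{"tx":0,"ty":0,"tz":2,"roll":0},{"tx":0,"ty":0,"tz":0,"roll":0},{"tx":0,"ty":0,"tz":0,"roll":0}]'
```

```text
t: 6.6
tool_pos: [0.4869, -0.2983, 0.0331]
tool_rot: [0.209, -3.131, -0.005]
contact_force: [-0.3, -0.3, -0.7]
opening: 0.0468
grip_force: 62.5
t: 7.1
tool_pos: [0.4896, -0.3002, 0.0202]
tool_rot: [-0.21, 3.134, -0.002]
contact_force: [-5.5, 2.6, 9.9]
opening: 0.0469
grip_force: 65.2
```

```bash
python3 -m handwheel '[{"tx":0,"ty":0,"tz":-1,"roll":0},{"tx":0,"ty":0,"tz":0,"roll":0},{"tx":0,"ty":0,"tz":0,"roll":0},{"tx":0,"ty":0,"tz":0,"roll":0},{"tx":0,"ty":0,"tz":0,"roll":0},{"tx":0,"ty":0,"tz":0,"roll":0},{"tx":0,"ty":0,"tz":-15,"roll":0},{"tx":0,"ty":0,"tz":-40,"roll":0},{"tx":0,"ty":0,"tz":-40,"roll":0},{"tx":0,"ty":0,"tz":-40,"roll":0},{"tx":0,"ty":0,"tz":-40,"roll":0},{"tx":0,"ty":0,"tz":-40,"roll":0}]' 85
python3 -m handwheel '[{"tx":-30,"ty":25,"tz":-10,"roll":0},{"tx":-30,"ty":25,"tz":-10,"roll":0},{"tx":-30,"ty":25,"tz":0,"roll":0},{"tx":-30,"ty":25,"tz":0,"roll":0},{"tx":-30,"ty":25,"tz":0,"roll":0},{"tx":-22,"ty":22,"tz":0,"roll":0},{"tx":0,"ty":0,"tz":0,"roll":0},{"tx":0,"ty":0,"tz":0,"roll":0},{"tx":0,"ty":0,"tz":0,"roll":0}]'
python3 - <<'E'
from h import *
import pickle
s=shot("wrist","w3"); pickle.dump(s,open("w3.pkl","wb"))
P=cloud(s); z=P[...,2]; g=s["im"].max(2)
def rect(m,zz):
    c=max(cv2.findContours(m.astype(np.uint8),0,1)[0],key=cv2.contourArea)[:,0]
    W=on_plane(s,c,zz)[:,:2]*1000; print(np.round(cv2.minAreaRect(W.astype(np.float32))[0],1),np.round(cv2.minAreaRect(W.astype(np.float32))[1],1),cv2.minAreaRect(W.astype(np.float32))[2])
near=np.hypot(P[...,0]-.569,P[...,1]+.14)
rect((near<.13)&(z>.059)&(z<.075),.066)
rect((near<.13)&(z<.02),.066)
nc=np.hypot(P[...,0]-.49,P[...,1]+.30)
rect((nc<.13)&(z>.01)&(z<.025),.016)
plan([.614,.272,.15],90)
E
```

```text
t: 8.1
tool_pos: [0.4883, -0.2991, 0.235]
tool_rot: [0.21, -3.135, 0.0]
contact_force: [0.4, -1.5, -0.8]
opening: 0.0852
grip_force: 0.0
t: 8.85
tool_pos: [0.6393, -0.131, 0.2527]
tool_rot: [0.21, -3.134, 0.0]
contact_force: [0.0, -0.0, -1.3]
opening: 0.0851
grip_force: 0.0
[ 564.3 -140.1] [190.9 137.8] 7.981866359710693
[ 568.6 -139.6] [153.7 102.2] 7.79913854598999
[ 501.  -298.5] [156.1 121. ] 7.662387371063232
shift [-28.6 403.3 102.8] |417|  roll 0.1327 (tool y at 97.6 deg, tilt 0.0006)
```

View pics/w3.png

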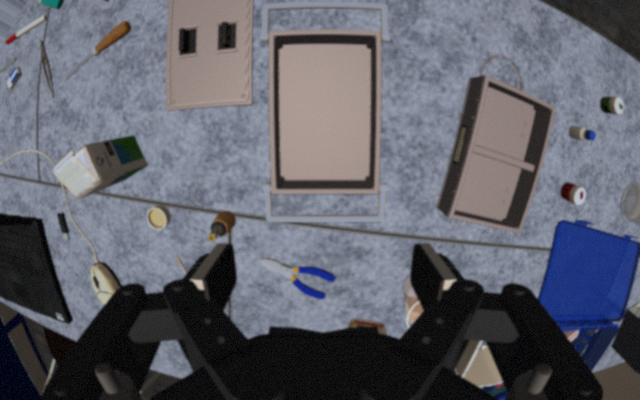

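The view shows the cover lying flat at (210,52), the tote's mouth open at (325,112), and both bails out. The tote's centre is confirmed at (0.569,-0.1395), yaw 7.7°. Now to the red pot.

```bash
cat >> h.py <<'E'
def small():
    """pots and vials on the open table seen by the two fixed cameras: top-cap centre"""
    for n in("scene","top"):
        s=shot(n); P=cloud(s); x,y,z=P[...,0],P[...,1],P[...,2]
        m=((z>.012)&(z<.07)&(x>.35)&(x<.66)&(y>.19)&(y<.43)).astype(np.uint8); k,l,st,_=cv2.connectedComponentsWithStats(m)
        for i in range(1,k):
            if st[i,4]<15: continue
            q=P[l==i]; zt=np.percentile(q[:,2],95); r=cv2.minAreaRect((q[q[:,2]>zt-.01][:,:2]*1000).astype(np.float32))
            print(n,"top z %.3f"%zt,"centre",np.round(r[0],1),"size",np.round(r[1],1))
E
python3 -m handwheel '[{"tx":-2.9,"ty":40.3,"tz":0,"roll":0},{"tx":-2.9,"ty":40.3,"tz":0,"roll":0},{"tx":-2.9,"ty":40.3,"tz":0,"roll":0},{"tx":-2.9,"ty":40.3,"tz":0,"roll":0},{"tx":-2.9,"ty":40.3,"tz":0,"roll":0},{"tx":-2.9,"ty":40.3,"tz":0,"roll":0},{"tx":-2.9,"ty":40.3,"tz":0,"roll":0},{"tx":-2.9,"ty":40.3,"tz":20,"roll":0},{"tx":-2.9,"ty":40.3,"tz":40,"roll":0},{"tx":-2.9,"ty":40.3,"tz":40,"roll":0},{"tx":0,"ty":0,"tz":0,"roll":0},{"tx":0,"ty":0,"tz":0,"roll":0}]' 55 40
python3 - <<'E'
from h import *
small(); plan([.614,.272,.013])
E
```

```text
t: 9.9
tool_pos: [0.6144, 0.2474, 0.1729]
tool_rot: [0.21, -3.129, 0.002]
contact_force: [0.4, -0.2, 0.8]
opening: 0.0552
grip_force: 0.0
scene top z 0.041 centre [613.6 272.1] size [26.8 28.3]
scene top z 0.052 centre [518.  256.9] size [13.6 15.4]
scene top z 0.042 centre [448.2 333.1] size [28.5 28.8]
shift [ -0.2  25.8 164. ] |166|  (tool y at 97.6 deg, tilt 0.0016)
```

```bash
python3 -m handwheel '[{"tx":0,"ty":13,"tz":10,"roll":0},{"tx":0,"ty":12.5,"tz":20,"roll":0},{"tx":0,"ty":0,"tz":25,"roll":0},{"tx":0,"ty":0,"tz":30,"roll":0},{"tx":0,"ty":0,"tz":30,"roll":0},{"tx":0,"ty":0,"tz":25,"roll":0},{"tx":0,"ty":0,"tz":15,"roll":0},{"tx":0,"ty":0,"tz":7,"roll":0},{"tx":0,"ty":0,"tz":0,"roll":0},{"tx":0,"ty":0,"tz":0,"roll":0}]'
python3 -m handwheel '[{"tx":0,"ty":0,"tz":0,"roll":0},{"tx":0,"ty":0,"tz":0,"roll":0},{"tx":0,"ty":0,"tz":0,"roll":0},{"tx":0,"ty":0,"tz":0,"roll":0},{"tx":0,"ty":0,"tz":0,"roll":0},{"tx":0,"ty":0,"tz":0,"roll":0},{"tx":0,"ty":0,"tz":0,"roll":0},{"tx":0,"ty":0,"tz":0,"roll":0}]' 15 40
python3 -m handwheel '[{"tx":0,"ty":0,"tz":-15,"roll":0},{"tx":0,"ty":0,"tz":-35,"roll":0},{"tx":0,"ty":0,"tz":-40,"roll":0},{"tx":0,"ty":0,"tz":-40,"roll":0},{"tx":0,"ty":0,"tz":0,"roll":0}]'
python3 - <<'E'
from h import *
a=np.radians(7.7); X=np.array([np.cos(a),np.sin(a)]); Y=np.array([-X[1],X[0]])
c=np.array([.569,-.1395])
for lx,ly in ((50,0),(-50,0),(0,0)):
    print(lx,ly,(c+lx/1e3*X+ly/1e3*Y).round(4))
p=c+.05*X; plan([p[0],p[1],.15],97.7)
E
```

```text
t: 10.83
tool_pos: [0.614, 0.2732, 0.0155]
tool_rot: [-0.208, 3.132, 0.001]
contact_force: [1.0, 1.0, 0.5]
opening: 0.0549
grip_force: 0.0
t: 11.5
tool_pos: [0.6145, 0.2737, 0.0165]
tool_rot: [-0.209, 3.131, 0.001]
contact_force: [-0.5, 0.0, 5.2]
opening: 0.0287
grip_force: 39.4
t: 11.92
tool_pos: [0.6179, 0.275, 0.1563]
tool_rot: [-0.209, 3.118, 0.007]
contact_force: [1.7, 0.4, 1.3]
opening: 0.0286
grip_force: 39.7
50 0 [ 0.6185 -0.1328]
-50 0 [ 0.5195 -0.1462]
0 0 [ 0.569  -0.1395]
shift [  53.9 -404.2    4.1] |408|  roll -0.0006 (tool y at 97.7 deg, tilt 0.0174)
```

```bash
python3 -m handwheel '[{"tx":4.9,"ty":-36.7,"tz":0,"roll":0},{"tx":4.9,"ty":-36.7,"tz":0,"roll":0},{"tx":4.9,"ty":-36.7,"tz":0,"roll":0},{"tx":4.9,"ty":-36.7,"tz":0,"roll":0},{"tx":4.9,"ty":-36.7,"tz":0,"roll":0},{"tx":4.9,"ty":-36.7,"tz":0,"roll":0},{"tx":4.9,"ty":-36.7,"tz":0,"roll":0},{"tx":4.9,"ty":-36.7,"tz":0,"roll":0},{"tx":4.9,"ty":-36.7,"tz":0,"roll":0},{"tx":4.9,"ty":-36.7,"tz":0,"roll":0},{"tx":4.9,"ty":-36.7,"tz":0,"roll":0},{"tx":0,"ty":0,"tz":0,"roll":0}]'
python3 -m handwheel '[{"tx":0,"ty":0,"tz":0,"roll":0},{"tx":0,"ty":0,"tz":0,"roll":0}]'
python3 - <<'E'
from h import *
plan([.6185,-.1328,.0215],97.7)
E
```

```text
t: 12.92
tool_pos: [0.6128, -0.1402, 0.145]
tool_rot: [-0.2, 3.134, -0.005]
contact_force: [-0.2, -0.4, -0.4]
opening: 0.0285
grip_force: 39.5
t: 13.08
tool_pos: [0.613, -0.1339, 0.1443]
tool_rot: [-0.209, 3.134, 0.001]
contact_force: [-0.0, -0.8, 0.3]
opening: 0.0287
grip_force: 39.5
shift [ -5.6   0.2 122.8] |123|  roll -0.0013 (tool y at 97.6 deg, tilt 0.0005)
```

```bash
python3 -m handwheel '[{"tx":-5.5,"ty":0,"tz":10,"roll":0},{"tx":0,"ty":0,"tz":25,"roll":0},{"tx":0,"ty":0,"tz":25,"roll":0},{"tx":0,"ty":0,"tz":25,"roll":0},{"tx":0,"ty":0,"tz":20,"roll":0},{"tx":0,"ty":0,"tz":10,"roll":0},{"tx":0,"ty":0,"tz":6,"roll":0},{"tx":0,"ty":0,"tz":2,"roll":0},{"tx":0,"ty":0,"tz":0,"roll":0},{"tx":0,"ty":0,"tz":0,"roll":0}]'
python3 -m handwheel '[{"tx":0,"ty":0,"tz":0,"roll":0},{"tx":0,"ty":0,"tz":0,"roll":0},{"tx":0,"ty":0,"tz":0,"roll":0},{"tx":0,"ty":0,"tz":0,"roll":0},{"tx":0,"ty":0,"tz":-10,"roll":0},{"tx":0,"ty":0,"tz":-30,"roll":0},{"tx":0,"ty":0,"tz":-40,"roll":0},{"tx":0,"ty":0,"tz":-40,"roll":0},{"tx":0,"ty":0,"tz":-20,"roll":0},{"tx":0,"ty":0,"tz":0,"roll":0},{"tx":0,"ty":0,"tz":0,"roll":0}]' 50
python3 - <<'E'
from h import *
small(); plan([.518,.257,.16],97.7)
E
```

```text
t: 13.92
tool_pos: [0.6197, -0.1335, 0.0225]
tool_rot: [-0.21, 3.132, -0.002]
contact_force: [-0.0, 0.1, 0.6]
opening: 0.0283
grip_force: 39.6
t: 14.83
tool_pos: [0.6198, -0.1339, 0.1641]
tool_rot: [-0.209, 3.13, -0.003]
contact_force: [-0.9, -0.6, -0.3]
opening: 0.0499
grip_force: 0.0
scene top z 0.027 centre [656.9 332.3] size [34.9  6.1]
scene top z 0.052 centre [517.9 258.7] size [16.2 14.9]
scene top z 0.041 centre [447.4 333. ] size [30.1 27.2]
top top z 0.051 centre [517.5 258.4] size [13.2 13. ]
top top z 0.046 centre [449. 334.] size [25.9 25.4]
shift [4.69e+01 4.00e+02 3.00e-01] |403|  roll -0.0010 (tool y at 97.6 deg, tilt 0.0021)
```

```bash
python3 -m handwheel '[{"tx":4.3,"ty":36.4,"tz":0,"roll":0},{"tx":4.3,"ty":36.4,"tz":0,"roll":0},{"tx":4.3,"ty":36.4,"tz":0,"roll":0},{"tx":4.3,"ty":36.4,"tz":0,"roll":0},{"tx":4.3,"ty":36.4,"tz":0,"roll":0},{"tx":4.3,"ty":36.4,"tz":0,"roll":0},{"tx":4.3,"ty":36.4,"tz":0,"roll":0},{"tx":4.3,"ty":36.4,"tz":0,"roll":0},{"tx":4.3,"ty":36.4,"tz":0,"roll":0},{"tx":4.3,"ty":36.4,"tz":0,"roll":0},{"tx":4.3,"ty":36.4,"tz":0,"roll":0},{"tx":0,"ty":0,"tz":0,"roll":0}]'
python3 -m handwheel '[{"tx":0,"ty":0,"tz":0,"roll":0},{"tx":0,"ty":0,"tz":0,"roll":0},{"tx":0,"ty":0,"tz":0,"roll":0}]'
python3 - <<'E'
from h import *
small(); plan([.5178,.2578,.010],97.7)
E
```

```text
t: 15.93
tool_pos: [0.515, 0.2617, 0.1584]
tool_rot: [0.218, -3.129, -0.002]
contact_force: [-0.3, 0.2, -0.3]
opening: 0.05
grip_force: 0.0
t: 16.18
tool_pos: [0.5181, 0.2559, 0.1597]
tool_rot: [0.208, -3.133, 0.001]
contact_force: [0.5, -0.4, 0.1]
opening: 0.0502
grip_force: 0.0
scene top z 0.025 centre [657.5 333.8] size [32.7  3.1]
scene top z 0.051 centre [516.2 257. ] size [14.3 14.4]
scene top z 0.042 centre [448.7 333.2] size [30.1 26.2]
top top z 0.043 centre [448.9 333.2] size [25.4 26.6]
shift [  0.3   2.1 150.4] |150|  roll -0.0028 (tool y at 97.5 deg, tilt 0.0011)
```

```bash
python3 -m handwheel '[{"tx":0.3,"ty":1.5,"tz":20,"roll":0},{"tx":0,"ty":0,"tz":30,"roll":0},{"tx":0,"ty":0,"tz":35,"roll":0},{"tx":0,"ty":0,"tz":30,"roll":0},{"tx":0,"ty":0,"tz":20,"roll":0},{"tx":0,"ty":0,"tz":10,"roll":0},{"tx":0,"ty":0,"tz":3,"roll":0},{"tx":0,"ty":0,"tz":0,"roll":0},{"tx":0,"ty":0,"tz":0,"roll":0}]'
python3 -m handwheel '[{"tx":0,"ty":0,"tz":0,"roll":0},{"tx":0,"ty":0,"tz":0,"roll":0},{"tx":0,"ty":0,"tz":0,"roll":0},{"tx":0,"ty":0,"tz":0,"roll":0},{"tx":0,"ty":0,"tz":0,"roll":0},{"tx":0,"ty":0,"tz":0,"roll":0},{"tx":0,"ty":0,"tz":0,"roll":0},{"tx":0,"ty":0,"tz":0,"roll":0}]' 8 40
python3 -m handwheel '[{"tx":0,"ty":0,"tz":-15,"roll":0},{"tx":0,"ty":0,"tz":-35,"roll":0},{"tx":0,"ty":0,"tz":-40,"roll":0},{"tx":0,"ty":0,"tz":-40,"roll":0},{"tx":0,"ty":0,"tz":-20,"roll":0},{"tx":0,"ty":0,"tz":0,"roll":0},{"tx":0,"ty":0,"tz":0,"roll":0}]'
python3 - <<'E'
from h import *
plan([.569,-.1395,.16],97.7)
E
```

```text
t: 17.03
tool_pos: [0.5193, 0.2587, 0.0147]
tool_rot: [-0.209, 3.132, 0.001]
contact_force: [0.2, 1.0, 1.3]
opening: 0.0498
grip_force: 0.0
t: 17.7
tool_pos: [0.5192, 0.259, 0.0148]
tool_rot: [-0.21, 3.132, 0.001]
contact_force: [-0.7, -0.7, 6.5]
opening: 0.0189
grip_force: 39.1
t: 18.28
tool_pos: [0.5188, 0.2589, 0.1649]
tool_rot: [-0.209, 3.131, 0.002]
contact_force: [-0.5, -0.4, -1.1]
opening: 0.019
grip_force: 39.1
shift [   3.3 -401.6    4.6] |402|  roll -0.0008 (tool y at 97.7 deg, tilt 0.0037)
```

```bash
python3 -m handwheel '[{"tx":0.3,"ty":-36.5,"tz":0,"roll":0},{"tx":0.3,"ty":-36.5,"tz":0,"roll":0},{"tx":0.3,"ty":-36.5,"tz":0,"roll":0},{"tx":0.3,"ty":-36.5,"tz":0,"roll":0},{"tx":0.3,"ty":-36.5,"tz":0,"roll":0},{"tx":0.3,"ty":-36.5,"tz":0,"roll":0},{"tx":0.3,"ty":-36.5,"tz":0,"roll":0},{"tx":0.3,"ty":-36.5,"tz":0,"roll":0},{"tx":0.3,"ty":-36.5,"tz":0,"roll":0},{"tx":0.3,"ty":-36.5,"tz":0,"roll":0},{"tx":0.3,"ty":-36.5,"tz":0,"roll":0},{"tx":0,"ty":0,"tz":0,"roll":0}]'
python3 -m handwheel '[{"tx":0,"ty":0,"tz":0,"roll":0},{"tx":0,"ty":0,"tz":0,"roll":0},{"tx":0,"ty":0,"tz":0,"roll":0}]'
python3 - <<'E'
from h import *
plan([.569,-.1395,.020],97.7)
E
```

```text
t: 19.28
tool_pos: [0.5669, -0.1449, 0.1603]
tool_rot: [0.201, -3.132, 0.001]
contact_force: [-0.4, -0.1, -0.4]
opening: 0.019
grip_force: 39.2
t: 19.53
tool_pos: [0.5672, -0.1384, 0.1615]
tool_rot: [0.211, -3.132, -0.002]
contact_force: [-0.6, 0.3, 0.2]
opening: 0.0188
grip_force: 39.2
shift [ -1.9  -1.5 141.5] |141|  roll 0.0003 (tool y at 97.7 deg, tilt 0.0027)
```

```bash
python3 -m handwheel '[{"tx":-1.9,"ty":-1.5,"tz":20,"roll":0},{"tx":0,"ty":0,"tz":30,"roll":0},{"tx":0,"ty":0,"tz":30,"roll":0},{"tx":0,"ty":0,"tz":25,"roll":0},{"tx":0,"ty":0,"tz":18,"roll":0},{"tx":0,"ty":0,"tz":10,"roll":0},{"tx":0,"ty":0,"tz":6,"roll":0},{"tx":0,"ty":0,"tz":2.5,"roll":0},{"tx":0,"ty":0,"tz":0,"roll":0},{"tx":0,"ty":0,"tz":0,"roll":0}]'
python3 -m handwheel '[{"tx":0,"ty":0,"tz":0,"roll":0},{"tx":0,"ty":0,"tz":0,"roll":0},{"tx":0,"ty":0,"tz":0,"roll":0},{"tx":0,"ty":0,"tz":0,"roll":0},{"tx":0,"ty":0,"tz":-10,"roll":0},{"tx":0,"ty":0,"tz":-30,"roll":0},{"tx":0,"ty":0,"tz":-40,"roll":0},{"tx":0,"ty":0,"tz":-40,"roll":0},{"tx":0,"ty":0,"tz":-30,"roll":0},{"tx":0,"ty":0,"tz":0,"roll":0},{"tx":0,"ty":0,"tz":0,"roll":0}]' 50
python3 - <<'E'
from h import *
small(); plan([.4485,.3332,.17],97.7)
E
```

```text
t: 20.37
tool_pos: [0.5712, -0.1412, 0.0229]
tool_rot: [-0.21, 3.132, -0.002]
contact_force: [0.2, 0.0, -0.0]
opening: 0.0188
grip_force: 39.2
t: 21.28
tool_pos: [0.5719, -0.1418, 0.1758]
tool_rot: [-0.209, 3.128, -0.005]
contact_force: [0.2, 0.3, -0.7]
opening: 0.0501
grip_force: 0.0
scene top z 0.042 centre [447.  333.9] size [27.5 28.2]
top top z 0.044 centre [448.8 334. ] size [26.7 25.8]
shift [ 56.9 485.9   1.3] |489|  roll -0.0009 (tool y at 97.6 deg, tilt 0.0010)
```

```bash
python3 -m handwheel '[{"tx":4.7,"ty":40,"tz":0,"roll":0},{"tx":4.7,"ty":40,"tz":0,"roll":0},{"tx":4.7,"ty":40,"tz":0,"roll":0},{"tx":4.7,"ty":40,"tz":0,"roll":0},{"tx":4.7,"ty":40,"tz":0,"roll":0},{"tx":4.7,"ty":40,"tz":0,"roll":0},{"tx":4.7,"ty":40,"tz":0,"roll":0},{"tx":4.7,"ty":40,"tz":0,"roll":0},{"tx":4.7,"ty":40,"tz":0,"roll":0},{"tx":4.7,"ty":40,"tz":0,"roll":0},{"tx":4.7,"ty":40,"tz":0,"roll":0},{"tx":4.7,"ty":40,"tz":0,"roll":0}]'
python3 -m handwheel '[{"tx":0,"ty":5,"tz":0,"roll":0},{"tx":0,"ty":0,"tz":0,"roll":0},{"tx":0,"ty":0,"tz":0,"roll":0},{"tx":0,"ty":0,"tz":0,"roll":0}]'
python3 - <<'E'
from h import *
small(); plan([.448,.3338,.011],97.7)
E
```

```text
t: 22.38
tool_pos: [0.4482, 0.3283, 0.1691]
tool_rot: [0.209, -3.131, 0.003]
contact_force: [1.1, 0.0, -0.3]
opening: 0.0497
grip_force: 0.0
t: 22.72
tool_pos: [0.4495, 0.3308, 0.1703]
tool_rot: [0.208, -3.133, 0.002]
contact_force: [0.1, 0.0, 0.1]
opening: 0.0499
grip_force: 0.0
scene top z 0.026 centre [657.4 333.4] size [35.4  4.5]
scene top z 0.042 centre [448.7 333. ] size [28.8 26.7]
top top z 0.044 centre [440.  331.6] size [ 7.3 19.8]
shift [  1.4   3.5 159.9] |160|  roll -0.0031 (tool y at 97.5 deg, tilt 0.0011)
```

```bash
python3 -m handwheel '[{"tx":1,"ty":3,"tz":20,"roll":0},{"tx":0,"ty":0,"tz":30,"roll":0},{"tx":0,"ty":0,"tz":35,"roll":0},{"tx":0,"ty":0,"tz":35,"roll":0},{"tx":0,"ty":0,"tz":22,"roll":0},{"tx":0,"ty":0,"tz":10,"roll":0},{"tx":0,"ty":0,"tz":5,"roll":0},{"tx":0,"ty":0,"tz":0,"roll":0},{"tx":0,"ty":0,"tz":0,"roll":0}]'
python3 -m handwheel '[{"tx":0,"ty":0,"tz":0,"roll":0},{"tx":0,"ty":0,"tz":0,"roll":0},{"tx":0,"ty":0,"tz":0,"roll":0},{"tx":0,"ty":0,"tz":0,"roll":0},{"tx":0,"ty":0,"tz":0,"roll":0},{"tx":0,"ty":0,"tz":0,"roll":0},{"tx":0,"ty":0,"tz":0,"roll":0},{"tx":0,"ty":0,"tz":0,"roll":0}]' 15 40
python3 -m handwheel '[{"tx":0,"ty":0,"tz":-15,"roll":0},{"tx":0,"ty":0,"tz":-35,"roll":0},{"tx":0,"ty":0,"tz":-40,"roll":0},{"tx":0,"ty":0,"tz":-40,"roll":0},{"tx":0,"ty":0,"tz":-20,"roll":0},{"tx":0,"ty":0,"tz":0,"roll":0},{"tx":0,"ty":0,"tz":0,"roll":0}]'
python3 - <<'E'
from h import *
plan([.5195,-.1462,.16],97.7)
E
```

```text
t: 23.57
tool_pos: [0.4497, 0.3353, 0.0161]
tool_rot: [-0.208, 3.132, 0.002]
contact_force: [-0.1, 0.6, 1.1]
opening: 0.0503
grip_force: 0.0
t: 24.23
tool_pos: [0.4499, 0.3358, 0.0168]
tool_rot: [-0.21, 3.131, 0.002]
contact_force: [-0.8, -0.6, 6.8]
opening: 0.0285
grip_force: 39.2
t: 24.82
tool_pos: [0.4492, 0.3356, 0.1668]
tool_rot: [-0.21, 3.131, 0.003]
contact_force: [-0.1, -0.1, -1.4]
opening: 0.0281
grip_force: 39.6
shift [  -5.4 -486.9    6. ] |487|  roll -0.0007 (tool y at 97.7 deg, tilt 0.0043)
```

```bash
python3 -m handwheel '[{"tx":-0.5,"ty":-40,"tz":0,"roll":0},{"tx":-0.5,"ty":-40,"tz":0,"roll":0},{"tx":-0.5,"ty":-40,"tz":0,"roll":0},{"tx":-0.5,"ty":-40,"tz":0,"roll":0},{"tx":-0.5,"ty":-40,"tz":0,"roll":0},{"tx":-0.5,"ty":-40,"tz":0,"roll":0},{"tx":-0.5,"ty":-40,"tz":0,"roll":0},{"tx":-0.5,"ty":-40,"tz":0,"roll":0},{"tx":-0.5,"ty":-40,"tz":0,"roll":0},{"tx":-0.5,"ty":-40,"tz":0,"roll":0},{"tx":-0.5,"ty":-40,"tz":0,"roll":0},{"tx":-0.5,"ty":-40,"tz":0,"roll":0}]'
python3 -m handwheel '[{"tx":0,"ty":-6,"tz":0,"roll":0},{"tx":0,"ty":0,"tz":0,"roll":0},{"tx":0,"ty":0,"tz":0,"roll":0},{"tx":0,"ty":0,"tz":0,"roll":0}]'
python3 - <<'E'
from h import *
plan([.5195,-.1462,.020],97.7)
E
```

```text
t: 25.82
tool_pos: [0.5166, -0.1414, 0.1619]
tool_rot: [0.209, -3.131, -0.003]
contact_force: [1.0, 0.7, -0.4]
opening: 0.0288
grip_force: 39.7
t: 26.15
tool_pos: [0.5181, -0.1443, 0.1631]
tool_rot: [0.211, -3.132, -0.003]
contact_force: [-0.3, -0.8, -0.2]
opening: 0.0281
grip_force: 39.7
shift [ -1.4  -2.3 143.1] |143|  roll 0.0004 (tool y at 97.7 deg, tilt 0.0027)
```

```bash
python3 -m handwheel '[{"tx":-1.4,"ty":-1.5,"tz":20,"roll":0},{"tx":0,"ty":0,"tz":30,"roll":0},{"tx":0,"ty":0,"tz":30,"roll":0},{"tx":0,"ty":0,"tz":25,"roll":0},{"tx":0,"ty":0,"tz":20,"roll":0},{"tx":0,"ty":0,"tz":10,"roll":0},{"tx":0,"ty":0,"tz":6,"roll":0},{"tx":0,"ty":0,"tz":3,"roll":0},{"tx":0,"ty":0,"tz":0,"roll":0},{"tx":0,"ty":0,"tz":0,"roll":0}]'
python3 -m handwheel '[{"tx":0,"ty":0,"tz":0,"roll":0},{"tx":0,"ty":0,"tz":0,"roll":0},{"tx":0,"ty":0,"tz":0,"roll":0},{"tx":0,"ty":0,"tz":0,"roll":0},{"tx":0,"ty":0,"tz":-10,"roll":0},{"tx":0,"ty":0,"tz":-30,"roll":0},{"tx":0,"ty":0,"tz":-40,"roll":0},{"tx":0,"ty":0,"tz":-40,"roll":0},{"tx":-40,"ty":0,"tz":-10,"roll":0},{"tx":-40,"ty":0,"tz":-10,"roll":0},{"tx":-40,"ty":0,"tz":-10,"roll":0},{"tx":0,"ty":0,"tz":0,"roll":0}]' 50
python3 -m handwheel '[{"tx":0,"ty":0,"tz":-20,"roll":0},{"tx":0,"ty":0,"tz":-20,"roll":0},{"tx":0,"ty":0,"tz":0,"roll":0},{"tx":0,"ty":0,"tz":0,"roll":0}]'
python3 - <<'E'
from h import *
import pickle
print(ctrl.get_obs()["q"]); small()
s=shot("wrist","w4"); pickle.dump(s,open("w4.pkl","wb")); P=cloud(s)
a=np.radians(7.7); M=np.array([[np.cos(a),np.sin(a)],[-np.sin(a),np.cos(a)]])
L=(P[...,:2]-[.569,-.1395])@M.T*1000; x,y,z=L[...,0],L[...,1],P[...,2]*1000
# items inside
m=((abs(x)<80)&(abs(y)<50)&(z>20)).astype(np.uint8); k,l,st,ce=cv2.connectedComponentsWithStats(m)
for i in range(1,k):
    if st[i,4]>20: q=l==i; zt=np.percentile(z[q],95); t=q&(z>zt-6); print("in tote",ce[i].round(),"zt %.0f"%zt,x[t].mean().round(1),y[t].mean().round(1))
# bails outside
for sg in(1,-1):
    q=(sg*x>105)&(sg*x<140)&(abs(y)<55)&(z>35)&(z<75); print("bail",sg,q.sum(),np.median(x[q]),np.percentile(x[q],[5,95]),np.median(z[q]))
E
```

```text
t: 26.98
tool_pos: [0.5216, -0.1473, 0.0219]
tool_rot: [-0.21, 3.132, -0.002]
contact_force: [0.1, 0.1, 0.1]
opening: 0.0283
grip_force: 39.7
t: 27.98
tool_pos: [0.6456, -0.1309, 0.1738]
tool_rot: [-0.212, 3.127, -0.003]
contact_force: [-1.6, 0.4, -0.4]
opening: 0.0502
grip_force: 0.0
t: 28.32
tool_pos: [0.6401, -0.1315, 0.2126]
tool_rot: [-0.209, 3.131, -0.002]
contact_force: [-0.8, 0.1, -0.1]
opening: 0.0499
grip_force: 0.0
[-3.16410538e-01  1.28132086e-01  1.56401349e+00 -3.20163028e-05
  1.44594630e+00 -2.02067953e+00]
scene top z 0.026 centre [656.9 327.1] size [ 4.6 25.4]
in tote [323.  64.] zt 43 -48.9 -2.1
in tote [322. 112.] zt 54 0.5 -2.8
in tote [305. 179.] zt 43 69.1 -20.4
in tote [339. 338.] zt 312 55.3 -0.1
bail 1 804 120.95121422613525 [118.3962963  124.81943141] 56.57474555197489
  return _methods._mean(a, axis=axis, dtype=dtype,
  ret = ret.dtype.type(ret / rcount)
Traceback (most recent call last):
IndexError: index -1 is out of bounds for axis 0 with size 0
```

View pics/w4.png

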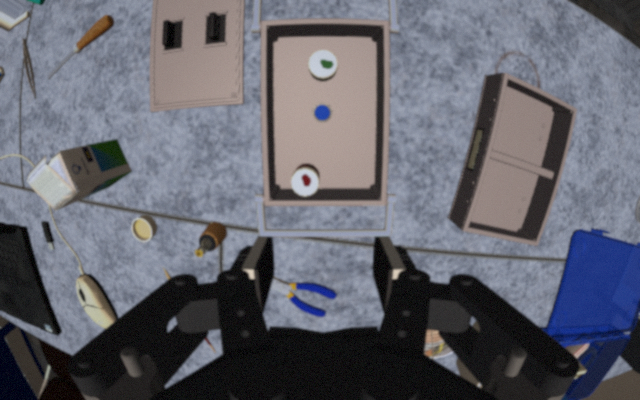

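All three paints stand in the tote, at (323,64), (322,112) and (305,179). The red pot was shoved a little but stays inside. Bail a's bar is at local x of about 121 mm, z of about 57 mm. Now I'll turn the tool 90° for the bails.

```bash
python3 -m handwheel '[{"tx":0,"ty":0,"tz":0,"roll":0.12},{"tx":0,"ty":0,"tz":0,"roll":0.12},{"tx":0,"ty":0,"tz":0,"roll":0.12},{"tx":0,"ty":0,"tz":0,"roll":0.12},{"tx":0,"ty":0,"tz":0,"roll":0.12},{"tx":0,"ty":0,"tz":0,"roll":0.12},{"tx":0,"ty":0,"tz":0,"roll":0.12},{"tx":0,"ty":0,"tz":0,"roll":0.12},{"tx":0,"ty":0,"tz":0,"roll":0.12},{"tx":0,"ty":0,"tz":0,"roll":0.12},{"tx":0,"ty":0,"tz":0,"roll":0.12},{"tx":0,"ty":0,"tz":0,"roll":0.12}]' 26 20
python3 -m handwheel '[{"tx":0,"ty":25,"tz":0,"roll":0.065},{"tx":0,"ty":25,"tz":0,"roll":0.065},{"tx":0,"ty":0,"tz":0,"roll":0},{"tx":0,"ty":0,"tz":0,"roll":0},{"tx":0,"ty":0,"tz":0,"roll":0},{"tx":0,"ty":0,"tz":0,"roll":0}]'
python3 - <<'E'
from h import *
import pickle
s=shot("wrist","w5"); pickle.dump(s,open("w5.pkl","wb")); P=cloud(s)
a=np.radians(7.7); M=np.array([[np.cos(a),np.sin(a)],[-np.sin(a),np.cos(a)]])
L=(P[...,:2]-[.569,-.1395])@M.T*1000; x,y,z=L[...,0],L[...,1],P[...,2]*1000
for sg in(1,-1):
    q=(sg*x>105)&(sg*x<140)&(abs(y)<55)&(z>48)&(z<75)
    if q.sum(): print("bail",sg,q.sum(),np.median(x[q]),np.percentile(x[q],[5,95]),np.percentile(z[q],[50,90]))
p=np.array([.569,-.1395])+M.T@[.122,0]; plan([*p,.042],7.7); print(ctrl.get_obs()["q"].round(2) if hasattr(ctrl.get_obs()["q"],'round') else 0)
E
```

```text
t: 29.47
tool_pos: [0.6384, -0.1311, 0.2087]
tool_rot: [-1.915, -2.487, 0.002]
contact_force: [0.9, -0.6, 0.8]
opening: 0.026
grip_force: 0.0
t: 29.97
tool_pos: [0.6871, -0.1199, 0.2099]
tool_rot: [-2.066, -2.365, 0.001]
contact_force: [-0.1, -0.1, -0.4]
opening: 0.0261
grip_force: 0.0
bail 1 861 123.12898112216989 [119.38446507 126.34659937] [56.88176855 57.9949773 ]
bail -1 580 -120.53394098903597 [-124.74504022 -118.5582962 ] [56.68168325 57.98944529]
shift [ -3.6   2.4 168.2] |168|  roll -0.0002 (tool y at 7.7 deg, tilt 0.0009)
[-0.28  0.23  1.45 -0.    1.46 -0.41]
```

```bash
python3 -m handwheel '[{"tx":-3.6,"ty":2.2,"tz":20,"roll":0},{"tx":0,"ty":0,"tz":35,"roll":0},{"tx":0,"ty":0,"tz":35,"roll":0},{"tx":0,"ty":0,"tz":30,"roll":0},{"tx":0,"ty":0,"tz":20,"roll":0},{"tx":0,"ty":0,"tz":15,"roll":0},{"tx":0,"ty":0,"tz":10,"roll":0},{"tx":0,"ty":0,"tz":5,"roll":0},{"tx":0,"ty":0,"tz":0,"roll":0},{"tx":0,"ty":0,"tz":0,"roll":0}]'
python3 -m handwheel '[{"tx":0,"ty":0,"tz":0,"roll":0},{"tx":0,"ty":0,"tz":0,"roll":0},{"tx":0,"ty":0,"tz":0,"roll":0},{"tx":0,"ty":0,"tz":0,"roll":0},{"tx":0,"ty":0,"tz":0,"roll":0},{"tx":0,"ty":0,"tz":0,"roll":0}]' 2 25
```

```text
t: 30.85
tool_pos: [0.6916, -0.1233, 0.042]
tool_rot: [2.066, 2.364, 0.001]
contact_force: [-0.2, 0.2, 0.5]
opening: 0.026
grip_force: 0.0
t: 31.35
tool_pos: [0.6919, -0.1234, 0.0426]
tool_rot: [2.066, 2.364, 0.002]
contact_force: [-1.6, -0.1, 5.6]
opening: 0.0069
grip_force: 24.8
```

```bash
python3 -m handwheel '[{"tx":0,"ty":-2.3,"tz":-13,"roll":0},{"tx":0,"ty":-6.6,"tz":-11.4,"roll":0},{"tx":0,"ty":-10.1,"tz":-8.5,"roll":0},{"tx":0,"ty":-12.4,"tz":-4.5,"roll":0},{"tx":0,"ty":-13.2,"tz":0,"roll":0},{"tx":0,"ty":-12.4,"tz":4.5,"roll":0},{"tx":0,"ty":-7.9,"tz":6,"roll":0},{"tx":0,"ty":0,"tz":0,"roll":0},{"tx":0,"ty":0,"tz":0,"roll":0}]'
python3 -m handwheel '[{"tx":0,"ty":0,"tz":0,"roll":0},{"tx":0,"ty":0,"tz":0,"roll":0},{"tx":0,"ty":0,"tz":0,"roll":0},{"tx":0,"ty":0,"tz":0,"roll":0},{"tx":0,"ty":0,"tz":0,"roll":0},{"tx":0,"ty":0,"tz":-10,"roll":0},{"tx":0,"ty":0,"tz":-30,"roll":0},{"tx":0,"ty":0,"tz":-30,"roll":0},{"tx":0,"ty":0,"tz":-20,"roll":0},{"tx":0,"ty":0,"tz":0,"roll":0},{"tx":0,"ty":0,"tz":0,"roll":0}]' 40
python3 - <<'E'
from h import *
s=shot("wrist","w6"); P=cloud(s)
a=np.radians(7.7); M=np.array([[np.cos(a),np.sin(a)],[-np.sin(a),np.cos(a)]])
L=(P[...,:2]-[.569,-.1395])@M.T*1000; x,y,z=L[...,0],L[...,1],P[...,2]*1000
q=(abs(x)<78)&(y>15)&(y<48)&(z>64)&(z<120); print("bar in",q.sum(),np.median(x[q]),np.percentile(x[q],[5,95]),np.median(z[q]))
q=(-x>105)&(-x<140)&(abs(y)<55)&(z>48)&(z<75); print("bail b",q.sum(),np.median(x[q]),np.percentile(z[q],[50,90]))
for d in(-.122,-.120):
  p=np.array([.569,-.1395])+M.T@[d,0]; plan([*p,.042],7.7)
E
```

```text
t: 32.1
tool_pos: [0.6259, -0.1325, 0.0688]
tool_rot: [2.067, 2.365, -0.003]
contact_force: [-5.7, -2.3, 8.0]
opening: 0.007
grip_force: 27.3
t: 33.02
tool_pos: [0.6277, -0.132, 0.1601]
tool_rot: [2.065, 2.363, 0.003]
contact_force: [-0.3, -0.0, -1.1]
opening: 0.0398
grip_force: 0.0
bar in 436 49.703035063173985 [46.32010926 53.29791957] 74.1863315484052
bail b 882 -120.63747002455065 [56.48030937 57.88325862]
shift [  -0.  -180.1  115.7] |214|  roll -0.0000 (tool y at 7.7 deg, tilt 0.0007)
shift [  -0.  -178.1  115.7] |212|  roll -0.0000 (tool y at 7.7 deg, tilt 0.0007)
```

Bail a is swung in, its bar at x 49.7 and top at z 74. Now bail b, mirrored.

```bash
python3 -m handwheel '[{"tx":0,"ty":-36,"tz":0,"roll":0},{"tx":0,"ty":-36,"tz":0,"roll":0},{"tx":0,"ty":-36,"tz":0,"roll":0},{"tx":0,"ty":-36,"tz":0,"roll":0},{"tx":0,"ty":-35.6,"tz":0,"roll":0},{"tx":0,"ty":0,"tz":0,"roll":0},{"tx":0,"ty":0,"tz":30,"roll":0},{"tx":0,"ty":0,"tz":35,"roll":0},{"tx":0,"ty":0,"tz":20,"roll":0},{"tx":0,"ty":0,"tz":0,"roll":0},{"tx":0,"ty":0,"tz":0,"roll":0}]' 26 25
python3 - <<'E'
from h import *
a=np.radians(7.7); M=np.array([[np.cos(a),np.sin(a)],[-np.sin(a),np.cos(a)]])
p=np.array([.569,-.1395])+M.T@[-.1215,0]; plan([*p,.042],7.7)
E
```

```text
t: 33.98
tool_pos: [0.4469, -0.1548, 0.0702]
tool_rot: [-2.064, -2.362, 0.002]
contact_force: [-0.2, -0.2, -0.3]
opening: 0.026
grip_force: 0.0
shift [-1.3  1.6 28.2] |28|  roll -0.0000 (tool y at 7.7 deg, tilt 0.0052)
```

```bash
python3 -m handwheel '[{"tx":-1,"ty":1.5,"tz":0,"roll":0},{"tx":0,"ty":0,"tz":10,"roll":0},{"tx":0,"ty":0,"tz":12,"roll":0},{"tx":0,"ty":0,"tz":6,"roll":0},{"tx":0,"ty":0,"tz":0,"roll":0},{"tx":0,"ty":0,"tz":0,"roll":0}]'
python3 -m handwheel '[{"tx":0,"ty":0,"tz":0,"roll":0},{"tx":0,"ty":0,"tz":0,"roll":0},{"tx":0,"ty":0,"tz":0,"roll":0},{"tx":0,"ty":0,"tz":0,"roll":0},{"tx":0,"ty":0,"tz":0,"roll":0},{"tx":0,"ty":0,"tz":0,"roll":0}]' 2 25
python3 -m handwheel '[{"tx":0,"ty":2.3,"tz":-13,"roll":0},{"tx":0,"ty":6.6,"tz":-11.4,"roll":0},{"tx":0,"ty":10.1,"tz":-8.5,"roll":0},{"tx":0,"ty":12.4,"tz":-4.5,"roll":0},{"tx":0,"ty":13.2,"tz":0,"roll":0},{"tx":0,"ty":12.4,"tz":4.5,"roll":0},{"tx":0,"ty":7.9,"tz":6,"roll":0},{"tx":0,"ty":0,"tz":0,"roll":0},{"tx":0,"ty":0,"tz":0,"roll":0}]'
```

```text
t: 34.48
tool_pos: [0.4496, -0.1563, 0.0437]
tool_rot: [-2.066, -2.364, 0.001]
contact_force: [0.1, -0.9, 0.5]
opening: 0.0258
grip_force: 0.0
t: 34.98
tool_pos: [0.4483, -0.1569, 0.0445]
tool_rot: [-2.064, -2.364, 0.006]
contact_force: [-6.9, -1.5, 3.2]
opening: 0.0071
grip_force: 24.7
t: 35.73
tool_pos: [0.5156, -0.1484, 0.0722]
tool_rot: [2.065, 2.363, 0.001]
contact_force: [2.0, -1.4, 0.9]
opening: 0.0068
grip_force: 24.7
```

```bash
python3 -m handwheel '[{"tx":0,"ty":0,"tz":0,"roll":0},{"tx":0,"ty":0,"tz":0,"roll":0},{"tx":0,"ty":0,"tz":0,"roll":0},{"tx":0,"ty":0,"tz":0,"roll":0},{"tx":0,"ty":0,"tz":0,"roll":0},{"tx":0,"ty":0,"tz":-10,"roll":0},{"tx":0,"ty":0,"tz":-30,"roll":0},{"tx":0,"ty":0,"tz":-40,"roll":0},{"tx":0,"ty":0,"tz":-40,"roll":0},{"tx":0,"ty":0,"tz":-40,"roll":0},{"tx":0,"ty":0,"tz":-10,"roll":0},{"tx":0,"ty":0,"tz":0,"roll":0}]' 40
python3 -m handwheel '[{"tx":30,"ty":16,"tz":0,"roll":0},{"tx":30,"ty":16,"tz":0,"roll":0},{"tx":30,"ty":16,"tz":0,"roll":0},{"tx":30,"ty":16,"tz":0,"roll":0},{"tx":30,"ty":16,"tz":0,"roll":0},{"tx":30,"ty":16,"tz":0,"roll":0},{"tx":0,"ty":0,"tz":0,"roll":0},{"tx":0,"ty":0,"tz":0,"roll":0},{"tx":0,"ty":0,"tz":0,"roll":0}]' 50 80
python3 - <<'E'
from h import *
import pickle
s=shot("wrist","w7"); pickle.dump(s,open("w7.pkl","wb")); P=cloud(s)
a=np.radians(7.7); M=np.array([[np.cos(a),np.sin(a)],[-np.sin(a),np.cos(a)]])
L=(P[...,:2]-[.569,-.1395])@M.T*1000; x,y,z=L[...,0],L[...,1],P[...,2]*1000
for sg in(1,-1):
    q=(sg*x>25)&(sg*x<75)&(abs(y)<45)&(z>68)&(z<120); print("bar",sg,q.sum(),np.median(x[q]),np.median(z[q]))
near=np.hypot(P[...,0]-.585,P[...,1]-.093)<.13
m=(near&(z>15)&(z<75)).astype(np.uint8)
c=max(cv2.findContours(m,0,1)[0],key=cv2.contourArea)
# rim: outer contour cast on the rim plane 58 mm
for n in("scene","top","wrist"):
    t=s if n=="wrist" else shot(n); Q=cloud(t); zz=Q[...,2]
    k=(np.hypot(Q[...,0]-.585,Q[...,1]-.093)<.12)&(zz>.052)&(zz<.064)
    W=Q[k][:,:2]*1000; r=cv2.minAreaRect(W.astype(np.float32)); print(n,"rim z",np.median(zz[k]).round(4),np.round(r[0],1),np.round(r[1],1),round(r[2],2))
    k=(np.hypot(Q[...,0]-.585,Q[...,1]-.093)<.05)&(zz>.036)&(zz<.05)
    if k.sum()>10: W=Q[k][:,:2]*1000; r=cv2.minAreaRect(W.astype(np.float32)); print(n," web z",np.median(zz[k]).round(4),W.mean(0).round(1),np.round(r[0],1),np.round(r[1],1),round(r[2],2))
E
```

```text
t: 36.73
tool_pos: [0.5167, -0.1489, 0.2477]
tool_rot: [2.061, 2.358, 0.005]
contact_force: [0.4, 0.5, -1.1]
opening: 0.0398
grip_force: 0.0
t: 37.48
tool_pos: [0.5845, 0.0432, 0.2396]
tool_rot: [-2.066, -2.364, 0.004]
contact_force: [0.0, -0.7, -0.2]
opening: 0.0503
grip_force: 0.0
bar 1 277 49.37545054288976 74.05791013498342
bar -1 0 nan nan
scene rim z 0.0578 [585.1  92.9] [123.1 183. ] 85.04
scene  web z 0.0444 [583.1  97.9] [584.9  97.1] [91.1 13.3] 85.63
top rim z 0.0559 [560.8  67.1] [115.8  47.6] 45.16
top  web z 0.0433 [585.5 104.4] [585.5 102.3] [48.  10.7] 86.78
wrist rim z 0.0576 [584.7  93.6] [121.  181.2] 85.46
wrist  web z 0.0446 [584.8  93.9] [584.8  93.1] [99.8 11. ] 85.31
  return _methods._mean(a, axis=axis, dtype=dtype,
  ret = ret.dtype.type(ret / rcount)
```

View pics/w7.png

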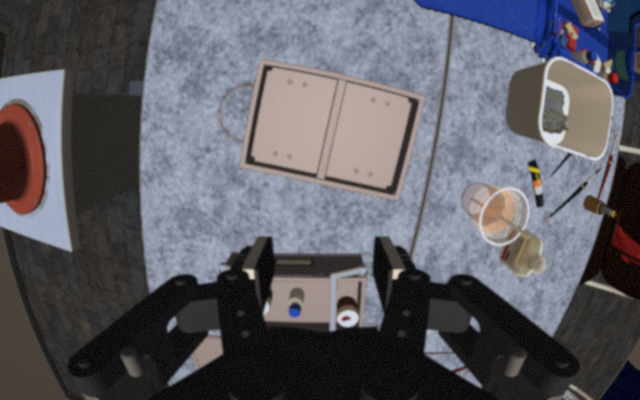

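The view shows the tray at (335,130) with its web centred at (0.5848,0.0933), yaw -4.6°, web top at z 0.0446, all as expected. Bail a lies in over the tote at (345,290). Bail b is hidden behind a finger, so I'll check it from the scene camera.

Run:
```python
from h import *
a=np.radians(7.7); M=np.array([[np.cos(a),np.sin(a)],[-np.sin(a),np.cos(a)]])
for n in("scene","top"):
    s=shot(n,n+"2"); P=cloud(s)
    L=(P[...,:2]-[.569,-.1395])@M.T*1000; x,y,z=L[...,0],L[...,1],P[...,2]*1000
    for sg in(1,-1):
        q=(sg*x>25)&(sg*x<75)&(abs(y)<45)&(z>67)&(z<120); print(n,"bar in",sg,q.sum(),np.median(x[q]) if q.any() else 0,np.median(z[q]) if q.any() else 0)
        q=(sg*x>105)&(sg*x<135)&(abs(y)<55)&(z>48)&(z<75); print("   bar out",sg,q.sum())
plan([.5848,.0933,.10],-4.6)
```

```text
scene bar in 1 104 48.24659014512608 73.98085177547298
   bar out 1 0
scene bar in -1 120 -52.28111256677323 74.33264531745442
   bar out -1 0
top bar in 1 54 50.70539281845872 73.31199297373637
   bar out 1 0
top bar in -1 52 -49.712403984639494 73.25441850852167
   bar out -1 0
shift [ 50.5   6.4 141.2] |150|  roll 0.2130 (tool y at 7.6 deg, tilt 0.0002)
```

```bash
python3 -m handwheel '[{"tx":25.2,"ty":3.2,"tz":0,"roll":0},{"tx":25.3,"ty":3.2,"tz":0,"roll":0},{"tx":0,"ty":0,"tz":10,"roll":0.1065},{"tx":0,"ty":0,"tz":20,"roll":0.1065},{"tx":0,"ty":0,"tz":35,"roll":0},{"tx":0,"ty":0,"tz":35,"roll":0},{"tx":0,"ty":0,"tz":35,"roll":0},{"tx":0,"ty":0,"tz":20,"roll":0},{"tx":0,"ty":0,"tz":0,"roll":0},{"tx":0,"ty":0,"tz":0,"roll":0},{"tx":0,"ty":0,"tz":0,"roll":0}]' 45 90
python3 - <<'E'
from h import *
plan([.5848,.0933,.021],-4.6)
E
```

```text
t: 38.65
tool_pos: [0.5864, 0.0939, 0.0884]
tool_rot: [2.306, 2.13, 0.004]
contact_force: [0.1, -0.2, 0.8]
opening: 0.045
grip_force: 0.0
shift [-0.8 -1.7 67.4] |67|  roll 0.0010 (tool y at -4.5 deg, tilt 0.0031)
```

```bash
python3 -m handwheel '[{"tx":-0.8,"ty":-1.2,"tz":10,"roll":0.001},{"tx":0,"ty":0,"tz":20,"roll":0},{"tx":0,"ty":0,"tz":20,"roll":0},{"tx":0,"ty":0,"tz":12,"roll":0},{"tx":0,"ty":0,"tz":5,"roll":0},{"tx":0,"ty":0,"tz":0,"roll":0},{"tx":0,"ty":0,"tz":0,"roll":0},{"tx":0,"ty":0,"tz":0,"roll":0}]'
python3 -m handwheel '[{"tx":0,"ty":0,"tz":0,"roll":0},{"tx":0,"ty":0,"tz":0,"roll":0},{"tx":0,"ty":0,"tz":0,"roll":0},{"tx":0,"ty":0,"tz":0,"roll":0},{"tx":0,"ty":0,"tz":0,"roll":0},{"tx":0,"ty":0,"tz":0,"roll":0},{"tx":0,"ty":0,"tz":0,"roll":0},{"tx":0,"ty":0,"tz":0,"roll":0},{"tx":0,"ty":0,"tz":0,"roll":0}]' 2 90
python3 - <<'E'
from h import *
plan([.5848,.0933,.021],-4.6)
E
```

```text
t: 39.32
tool_pos: [0.5849, 0.0936, 0.0208]
tool_rot: [2.307, 2.13, 0.003]
contact_force: [0.3, -0.7, 0.5]
opening: 0.0446
grip_force: 0.0
t: 40.07
tool_pos: [0.5842, 0.0936, 0.0203]
tool_rot: [2.308, 2.131, 0.001]
contact_force: [-2.6, 0.3, 5.6]
opening: 0.0084
grip_force: 88.7
shift [-0.3  0.6 -0.7] |1|  roll 0.0007 (tool y at -4.6 deg, tilt 0.0008)
```

```bash
python3 -m handwheel '[{"tx":0,"ty":0,"tz":-5,"roll":0},{"tx":0,"ty":0,"tz":-15,"roll":0},{"tx":0,"ty":0,"tz":-25,"roll":0},{"tx":0,"ty":0,"tz":-30,"roll":0},{"tx":0,"ty":0,"tz":-30,"roll":0},{"tx":0,"ty":0,"tz":-20,"roll":0},{"tx":0,"ty":0,"tz":0,"roll":-0.105},{"tx":0,"ty":0,"tz":0,"roll":-0.11},{"tx":0,"ty":0,"tz":0,"roll":0},{"tx":0,"ty":0,"tz":0,"roll":0},{"tx":0,"ty":0,"tz":0,"roll":0}]'
python3 - <<'E'
from h import *
plan([.569,-.1395,.14],7.7)
for n in("scene","wrist"):
    t=shot(n,"tr_"+n); Q=cloud(t); zz=Q[...,2]
    k=(np.hypot(Q[...,0]-.585,Q[...,1]-.093)<.12)&(zz>.15)&(zz<.19)
    print(n,k.sum(),np.percentile(zz[k],[10,50,90]).round(3), cv2.minAreaRect((Q[k][:,:2]*1000).astype(np.float32)))
E
```

```text
t: 40.98
tool_pos: [0.5831, 0.0935, 0.1432]
tool_rot: [-2.068, -2.363, 0.002]
contact_force: [0.2, -1.2, -1.6]
opening: 0.0083
grip_force: 88.0
shift [-229.1  -44.8    3.3] |233|  roll -0.0014 (tool y at 7.6 deg, tilt 0.0017)
scene 1611 [0.154 0.168 0.181] ((582.1767578125, 92.93899536132812), (185.48329162597656, 123.76500701904297), 7.228975772857666)
wrist 27991 [0.157 0.173 0.181] ((580.6659545898438, 106.75164794921875), (181.57595825195312, 95.98400115966797), 7.590153694152832)
```

```bash
python3 -m handwheel '[{"tx":-20,"ty":-4,"tz":0,"roll":0},{"tx":-34,"ty":-6.6,"tz":0,"roll":0},{"tx":-34,"ty":-6.6,"tz":0,"roll":0},{"tx":-34,"ty":-6.6,"tz":0,"roll":0},{"tx":-34,"ty":-6.6,"tz":0,"roll":0},{"tx":-34,"ty":-6.6,"tz":0,"roll":0},{"tx":-25,"ty":-5,"tz":0,"roll":0},{"tx":-14,"ty":-2.8,"tz":0,"roll":0},{"tx":0,"ty":0,"tz":0,"roll":0},{"tx":0,"ty":0,"tz":0,"roll":0},{"tx":0,"ty":0,"tz":0,"roll":0}]'
python3 - <<'E'
from h import *
plan([.569,-.1395,.11],7.7)
a=np.radians(7.7); M=np.array([[np.cos(a),np.sin(a)],[-np.sin(a),np.cos(a)]])
for n in("scene","top","wrist"):
    t=shot(n,"tr2_"+n); Q=cloud(t); zz=Q[...,2]
    k=(np.hypot(Q[...,0]-.569,Q[...,1]+.14)<.12)&(zz>.165)&(zz<.19)
    if n=="wrist": k[250:]=False
    W=((Q[k][:,:2]-[.569,-.1395])@M.T*1000).astype(np.float32)
    print(n,k.sum(),np.percentile(zz[k],[10,50,90]).round(3), W.min(0),W.max(0),cv2.minAreaRect(W)[2])
print(ctrl.get_obs()["opening"])
E
```

```text
t: 42.0
tool_pos: [0.5702, -0.1382, 0.144]
tool_rot: [-2.065, -2.366, -0.001]
contact_force: [-0.6, 0.8, -2.4]
opening: 0.0084
grip_force: 88.0
shift [-1.2 -1.3 34. ] |34|  roll 0.0015 (tool y at 7.8 deg, tilt 0.0010)
scene 1159 [0.167 0.175 0.183] [-93.01636  -60.199818] [91.7749  61.82456] 89.80186462402344
top 144 [0.174 0.18  0.184] [-89.37338  -59.245224] [91.347206 62.05791 ] 0.2962811291217804
wrist 15262 [0.168 0.181 0.182] [-90.01651    8.446109] [90.81944  62.872646] 0.17623157799243927
0.00810049921833983
```

```bash
python3 -m handwheel '[{"tx":-1.2,"ty":-1.0,"tz":5,"roll":0},{"tx":0,"ty":0,"tz":15,"roll":0},{"tx":0,"ty":0,"tz":15,"roll":0},{"tx":0,"ty":0,"tz":8,"roll":0},{"tx":0,"ty":0,"tz":3,"roll":0},{"tx":0,"ty":0,"tz":3,"roll":0},{"tx":0,"ty":0,"tz":2,"roll":0},{"tx":0,"ty":0,"tz":2,"roll":0},{"tx":0,"ty":0,"tz":0,"roll":0},{"tx":0,"ty":0,"tz":0,"roll":0}]'
```

```text
t: 42.98
tool_pos: [0.5697, -0.1408, 0.0918]
tool_rot: [2.066, 2.366, 0.0]
contact_force: [-0.0, -0.5, -2.1]
opening: 0.0083
grip_force: 88.0
```

```bash
python3 -m handwheel '[{"tx":0,"ty":0,"tz":2,"roll":0},{"tx":0,"ty":0,"tz":2,"roll":0},{"tx":0,"ty":0,"tz":1,"roll":0},{"tx":0,"ty":0,"tz":0,"roll":0},{"tx":0,"ty":0,"tz":0,"roll":0}]'
```

```text
t: 43.4
tool_pos: [0.5693, -0.1407, 0.0861]
tool_rot: [-2.066, -2.366, 0.0]
contact_force: [-0.2, -0.4, -2.5]
opening: 0.0081
grip_force: 88.0
```

The pegs are straddling the bars with no contact force. Lowering the last few millimetres, then releasing.

```bash
python3 -m handwheel '[{"tx":0,"ty":0,"tz":1.5,"roll":0},{"tx":0,"ty":0,"tz":1.5,"roll":0},{"tx":0,"ty":0,"tz":0.7,"roll":0},{"tx":0,"ty":0,"tz":0,"roll":0},{"tx":0,"ty":0,"tz":0,"roll":0}]'
python3 -m handwheel '[{"tx":0,"ty":0,"tz":0,"roll":0},{"tx":0,"ty":0,"tz":0,"roll":0},{"tx":0,"ty":0,"tz":0,"roll":0},{"tx":0,"ty":0,"tz":0,"roll":0},{"tx":0,"ty":0,"tz":0,"roll":0},{"tx":0,"ty":0,"tz":-10,"roll":0},{"tx":0,"ty":0,"tz":-30,"roll":0},{"tx":0,"ty":0,"tz":-40,"roll":0},{"tx":0,"ty":0,"tz":-40,"roll":0},{"tx":0,"ty":0,"tz":-40,"roll":0},{"tx":0,"ty":0,"tz":0,"roll":0},{"tx":0,"ty":0,"tz":0,"roll":0}]' 40
python3 -m handwheel '[{"tx":-40,"ty":0,"tz":0,"roll":0},{"tx":-40,"ty":0,"tz":0,"roll":0},{"tx":-20,"ty":0,"tz":0,"roll":0},{"tx":0,"ty":0,"tz":0,"roll":0},{"tx":0,"ty":0,"tz":0,"roll":0},{"tx":0,"ty":0,"tz":0,"roll":0}]'
python3 - <<'E'
from h import *
a=np.radians(7.7); M=np.array([[np.cos(a),np.sin(a)],[-np.sin(a),np.cos(a)]])
for n in("scene","top","wrist"):
    t=shot(n,"tr3_"+n); Q=cloud(t); zz=Q[...,2]
    k=(np.hypot(Q[...,0]-.569,Q[...,1]+.14)<.12)&(zz>.112)&(zz<.135)
    W=((Q[k][:,:2]-[.569,-.1395])@M.T*1000).astype(np.float32); r=cv2.minAreaRect(W)
    print(n,k.sum(),"rim z",np.percentile(zz[k],[50,90]).round(4),np.round(r[0],1),np.round(r[1],1),round(r[2],2))
    if n=="wrist":
        A=np.c_[Q[k][:,:2]-[.569,-.14],np.ones(k.sum())]; kk=abs(zz[k]-.121)<.004; print("tilt",np.linalg.lstsq(A[kk],zz[k][kk],rcond=None)[0])
    k=(np.hypot(Q[...,0]-.489,Q[...,1]+.2995)<.115)&(zz>.010)&(zz<.024)
    W=(Q[k][:,:2]*1000).astype(np.float32); r=cv2.minAreaRect(W); print("  cover z",np.median(zz[k]).round(4),np.round(r[0],1),np.round(r[1],1),round(r[2],2))
    P=Q; dark=((t["im"].max(2)<60)&(zz>.022)&(zz<.05)&(np.hypot(P[...,0]-.489,P[...,1]+.30)<.06)).astype(np.uint8)
    nn,l,st,ce=cv2.connectedComponentsWithStats(dark)
    for i in range(1,nn):
        if st[i,4]>20: print("  tab",ce[i].round(0),st[i,4],P[l==i].mean(0).round(4))
plan([.489,-.2995,.10],97.7)
E
```

```text
t: 43.82
tool_pos: [0.5696, -0.1408, 0.0834]
tool_rot: [2.066, 2.366, 0.0]
contact_force: [-2.8, 0.5, 4.7]
opening: 0.0088
grip_force: 89.0
t: 44.82
tool_pos: [0.5714, -0.1414, 0.2479]
tool_rot: [2.061, 2.36, 0.005]
contact_force: [0.1, 0.0, -0.6]
opening: 0.0398
grip_force: 0.0
t: 45.32
tool_pos: [0.5823, -0.2389, 0.2412]
tool_rot: [-2.064, -2.365, 0.0]
contact_force: [-0.3, -0.2, -1.0]
opening: 0.0398
grip_force: 0.0
scene 697 rim z [0.1205 0.1227] [-1.  -1.4] [121.  184.3] 89.86
  cover z 0.0168 [ 485.  -273.3] [184.2 175.2] 7.54
  tab [371. 273.] 43 [ 0.4784 -0.2741  0.0318]
  tab [396. 280.] 43 [ 0.4859 -0.3308  0.0321]
top 230 rim z [0.1205 0.1246] [ 0.2 -1.3] [181.  120.7] 0.33
  cover z 0.0159 [ 492.  -326.8] [209. 142.] 18.42
wrist 4475 rim z [0.1206 0.1217] [-0.5 -0.9] [180.7 120. ] 0.15
tilt [-0.00059887 -0.00048312  0.12060387]
  cover z 0.016 [ 488.5 -300.4] [180.1 120.5] 7.84
  tab [241. 188.] 201 [ 0.487  -0.2712  0.032 ]
  tab [244. 231.] 163 [ 0.4938 -0.3267  0.031 ]
shift [ -47.7 -101.1  142.3] |181|  roll -1.5685 (tool y at 7.8 deg, tilt 0.0008)
```

View pics/tr3_wrist.png

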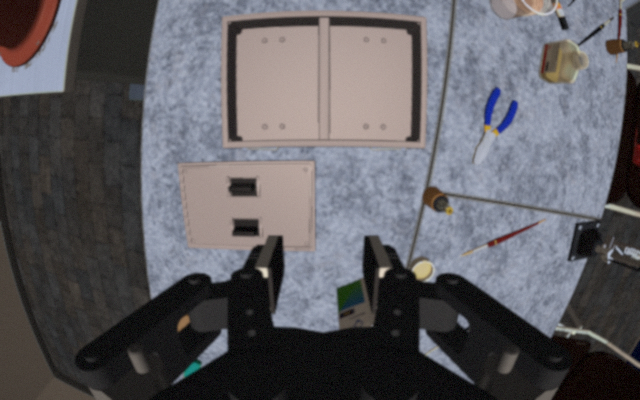

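The tray sits home: rim at z 0.1206, level, local offset (-0.5,-0.9) mm, yaw +0.15°. The cover lies at (247,205) in the picture, centred at (0.4885,-0.3004), yaw 7.8°, tabs out. Fetching it.

```bash
python3 -m handwheel '[{"tx":-16,"ty":-33.7,"tz":0,"roll":0},{"tx":-16,"ty":-33.7,"tz":0,"roll":0},{"tx":-15.7,"ty":-33.7,"tz":0,"roll":0},{"tx":0,"ty":0,"tz":0,"roll":-0.12},{"tx":0,"ty":0,"tz":0,"roll":-0.12},{"tx":0,"ty":0,"tz":0,"roll":-0.12},{"tx":0,"ty":0,"tz":0,"roll":-0.12},{"tx":0,"ty":0,"tz":0,"roll":-0.12},{"tx":0,"ty":0,"tz":0,"roll":-0.12},{"tx":0,"ty":0,"tz":0,"roll":-0.12},{"tx":0,"ty":0,"tz":0,"roll":-0.12},{"tx":0,"ty":0,"tz":0,"roll":-0.12}]' 85 60
python3 -m handwheel '[{"tx":0,"ty":0,"tz":20,"roll":-0.12},{"tx":0,"ty":0,"tz":30,"roll":-0.12},{"tx":0,"ty":0,"tz":30,"roll":-0.12},{"tx":0,"ty":0,"tz":30,"roll":-0.064},{"tx":0,"ty":0,"tz":30,"roll":-0.064},{"tx":0,"ty":0,"tz":0,"roll":0},{"tx":0,"ty":0,"tz":0,"roll":0},{"tx":0,"ty":0,"tz":0,"roll":0}]'
python3 - <<'E'
from h import *
plan([.4893,-.2998,.0195],97.8)
E
```

```text
t: 46.47
tool_pos: [0.4893, -0.2997, 0.2427]
tool_rot: [0.544, 3.094, -0.0]
contact_force: [0.1, 0.5, -0.5]
opening: 0.0845
grip_force: 0.0
t: 47.13
tool_pos: [0.4902, -0.3009, 0.1046]
tool_rot: [-0.207, 3.133, -0.003]
contact_force: [0.1, 0.0, 0.2]
opening: 0.0848
grip_force: 0.0
shift [ 0.9  1.4 85.1] |85|  roll -0.0042 (tool y at 97.6 deg, tilt 0.0026)
```

```bash
python3 -m handwheel '[{"tx":0.9,"ty":1.3,"tz":15,"roll":-0.003},{"tx":0,"ty":0,"tz":25,"roll":0},{"tx":0,"ty":0,"tz":22,"roll":0},{"tx":0,"ty":0,"tz":12,"roll":0},{"tx":0,"ty":0,"tz":7,"roll":0},{"tx":0,"ty":0,"tz":4,"roll":0},{"tx":0,"ty":0,"tz":0,"roll":0},{"tx":0,"ty":0,"tz":0,"roll":0}]'
python3 -m handwheel '[{"tx":0,"ty":0,"tz":0,"roll":0},{"tx":0,"ty":0,"tz":0,"roll":0},{"tx":0,"ty":0,"tz":0,"roll":0},{"tx":0,"ty":0,"tz":0,"roll":0},{"tx":0,"ty":0,"tz":0,"roll":0},{"tx":0,"ty":0,"tz":0,"roll":0},{"tx":0,"ty":0,"tz":0,"roll":0},{"tx":0,"ty":0,"tz":0,"roll":0},{"tx":0,"ty":0,"tz":0,"roll":0},{"tx":0,"ty":0,"tz":0,"roll":0}]' 40 60
python3 -m handwheel '[{"tx":0,"ty":0,"tz":-5,"roll":0},{"tx":0,"ty":0,"tz":-15,"roll":0},{"tx":0,"ty":0,"tz":-30,"roll":0},{"tx":0,"ty":0,"tz":-40,"roll":0},{"tx":0,"ty":0,"tz":-40,"roll":0},{"tx":0,"ty":0,"tz":-20,"roll":0},{"tx":0,"ty":0,"tz":0,"roll":0},{"tx":0,"ty":0,"tz":0,"roll":0},{"tx":0,"ty":0,"tz":0,"roll":0}]'
python3 - <<'E'
from h import *
a=np.radians(7.85); X=np.array([np.cos(a),np.sin(a)])
p=np.array([.569,-.1395])+np.array([[np.cos(a),-np.sin(a)],[np.sin(a),np.cos(a)]])@[-.0005,-.0009]; print(p)
plan([*p,.18],97.85)
for n in ("wrist","scene"):
    t=shot(n); Q=cloud(t); zz=Q[...,2]; o=ctrl.get_obs()["tool_pos"]
    k=(np.hypot(Q[...,0]-o[0],Q[...,1]-o[1])<.12)&(abs(zz-o[2]+.003)<.012)
    if k.any(): print(n,"plate z - tcp",np.percentile(zz[k]-o[2],[10,50,90]).round(4))
E
```

```text
t: 47.8
tool_pos: [0.489, -0.3002, 0.0191]
tool_rot: [-0.212, 3.133, -0.002]
contact_force: [0.6, -1.2, -0.7]
opening: 0.0847
grip_force: 0.0
t: 48.63
tool_pos: [0.4901, -0.3016, 0.0208]
tool_rot: [-0.213, 3.13, -0.007]
contact_force: [-0.5, -2.0, 7.7]
opening: 0.0468
grip_force: 62.0
t: 49.38
tool_pos: [0.4871, -0.2987, 0.1658]
tool_rot: [0.212, -3.132, -0.003]
contact_force: [0.6, 0.3, -1.4]
opening: 0.0469
grip_force: 62.1
[ 0.56862761 -0.14045986]
shift [-102.1  145.8  -14.1] |179|  roll -0.0015 (tool y at 97.8 deg, tilt 0.0030)
wrist plate z - tcp [-0.0052 -0.0043 -0.0032]
scene plate z - tcp [-0.0053 -0.004  -0.0026]
```

```bash
python3 -m handwheel '[{"tx":-10,"ty":14,"tz":-10,"roll":0},{"tx":-20,"ty":29,"tz":0,"roll":0},{"tx":-20,"ty":29,"tz":0,"roll":0},{"tx":-20,"ty":29,"tz":0,"roll":0},{"tx":-18,"ty":25,"tz":0,"roll":0},{"tx":-14,"ty":19.8,"tz":0,"roll":0},{"tx":0,"ty":0,"tz":0,"roll":0},{"tx":0,"ty":0,"tz":0,"roll":0},{"tx":0,"ty":0,"tz":0,"roll":0},{"tx":0,"ty":0,"tz":0,"roll":0}]'
python3 - <<'E'
from h import *
a=np.radians(7.85); M=np.array([[np.cos(a),np.sin(a)],[-np.sin(a),np.cos(a)]])
c=np.array([.5686,-.1405]); o=ctrl.get_obs(); tz=o["tool_pos"][2]
print("opening",o["opening"]); plan([*c,.14],97.85)
for n in("scene","top","wrist"):
    t=shot(n,"cv_"+n); Q=cloud(t); zz=Q[...,2]
    k=(np.hypot(Q[...,0]-c[0],Q[...,1]-c[1])<.12)&(abs(zz-tz+.0042)<.006)
    if n=="wrist": k[270:]=False
    W=((Q[k][:,:2]-c)@M.T*1000).astype(np.float32)
    if len(W): r=cv2.minAreaRect(W); print(n,len(W),"z-tcp",np.median(zz[k]-tz).round(4),"min",W.min(0).round(1),"max",W.max(0).round(1),round(r[2],2))
E
```

```text
t: 50.32
tool_pos: [0.5686, -0.142, 0.1766]
tool_rot: [0.211, -3.133, -0.001]
contact_force: [0.1, -0.3, -1.4]
opening: 0.0467
grip_force: 62.1
opening 0.046731178508477425
shift [-0.2  1.5 36.6] |37|  roll -0.0027 (tool y at 97.7 deg, tilt 0.0018)
scene 1884 z-tcp -0.0041 min [-92.8 -63. ] max [90.6 59. ] 89.8
top 579 z-tcp -0.0051 min [-89.5 -62.2] max [90.3 57.5] 89.85
wrist 42473 z-tcp -0.0046 min [-90.6 -62.2] max [15.1 58. ] 89.83
```

View pics/cv_wrist.png

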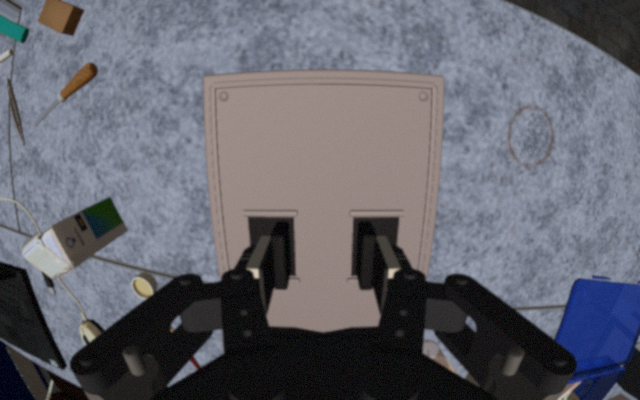

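The cover is held level over the tray; its plate spans (205,75) to (442,280) with both tabs squeezed. Compared with the tray it is off by about -1.8 mm in y and -0.4 mm in x. I'll correct that and lower it.

```bash
python3 -m handwheel '[{"tx":-0.4,"ty":1.8,"tz":5,"roll":-0.002},{"tx":0,"ty":0,"tz":12,"roll":0},{"tx":0,"ty":0,"tz":12,"roll":0},{"tx":0,"ty":0,"tz":5,"roll":0},{"tx":0,"ty":0,"tz":2,"roll":0},{"tx":0,"ty":0,"tz":2,"roll":0},{"tx":0,"ty":0,"tz":2,"roll":0},{"tx":0,"ty":0,"tz":0,"roll":0},{"tx":0,"ty":0,"tz":0,"roll":0}]'
python3 -m handwheel '[{"tx":0,"ty":0,"tz":1.5,"roll":0},{"tx":0,"ty":0,"tz":1.5,"roll":0},{"tx":0,"ty":0,"tz":1,"roll":0},{"tx":0,"ty":0,"tz":0,"roll":0},{"tx":0,"ty":0,"tz":0,"roll":0}]'
```

```text
t: 51.22
tool_pos: [0.5698, -0.1395, 0.1379]
tool_rot: [-0.216, 3.134, -0.0]
contact_force: [0.6, -0.2, -1.8]
opening: 0.0468
grip_force: 62.1
t: 51.63
tool_pos: [0.5695, -0.1394, 0.1335]
tool_rot: [0.216, -3.134, -0.0]
contact_force: [1.1, -0.3, -1.2]
opening: 0.0466
grip_force: 62.1
```

```bash
python3 -m handwheel '[{"tx":0,"ty":0,"tz":1.5,"roll":0},{"tx":0,"ty":0,"tz":1.5,"roll":0},{"tx":0,"ty":0,"tz":1,"roll":0},{"tx":0,"ty":0,"tz":1,"roll":0},{"tx":0,"ty":0,"tz":0,"roll":0},{"tx":0,"ty":0,"tz":0,"roll":0}]'
```

```text
t: 52.13
tool_pos: [0.5699, -0.1395, 0.1301]
tool_rot: [-0.216, 3.134, -0.0]
contact_force: [-3.7, 0.8, 6.0]
opening: 0.0465
grip_force: 64.0
```

```bash
python3 -m handwheel '[{"tx":0,"ty":0,"tz":0.5,"roll":0},{"tx":0,"ty":0,"tz":0,"roll":0}]'
python3 -m handwheel '[{"tx":0,"ty":0,"tz":0,"roll":0},{"tx":0,"ty":0,"tz":0,"roll":0},{"tx":0,"ty":0,"tz":0,"roll":0},{"tx":0,"ty":0,"tz":0,"roll":0},{"tx":0,"ty":0,"tz":0,"roll":0},{"tx":0,"ty":0,"tz":0,"roll":0},{"tx":0,"ty":0,"tz":-10,"roll":0},{"tx":0,"ty":0,"tz":-30,"roll":0},{"tx":0,"ty":0,"tz":-40,"roll":0},{"tx":0,"ty":0,"tz":-40,"roll":0},{"tx":0,"ty":0,"tz":0,"roll":0}]' 85
python3 -m handwheel '[{"tx":-40,"ty":0,"tz":0,"roll":0},{"tx":-40,"ty":0,"tz":0,"roll":0},{"tx":0,"ty":0,"tz":0,"roll":0},{"tx":0,"ty":0,"tz":0,"roll":0},{"tx":0,"ty":0,"tz":0,"roll":0},{"tx":0,"ty":0,"tz":0,"roll":0}]'
python3 - <<'E'
from h import *
a=np.radians(7.85); M=np.array([[np.cos(a),np.sin(a)],[-np.sin(a),np.cos(a)]]); c=np.array([.5686,-.1405])
for n in("scene","top","wrist"):
    t=shot(n,"fin_"+n); Q=cloud(t); zz=Q[...,2]
    k=(np.hypot(Q[...,0]-c[0],Q[...,1]-c[1])<.12)&(abs(zz-.125)<.006)
    if n=="wrist": k[270:]=False
    W=((Q[k][:,:2]-c)@M.T*1000).astype(np.float32); r=cv2.minAreaRect(W)
    A=np.c_[Q[k][:,:2]-c,np.ones(k.sum())]
    print(n,len(W),"z",np.median(zz[k]).round(4),"min",W.min(0).round(1),"max",W.max(0).round(1),round(r[2],2),"tilt",np.linalg.lstsq(A,zz[k],rcond=None)[0].round(4))
    dark=((t["im"].max(2)<60)&(zz>.132)&(zz<.155)&(np.hypot(Q[...,0]-c[0],Q[...,1]-c[1])<.06)).astype(np.uint8)
    nn,l,st,ce=cv2.connectedComponentsWithStats(dark)
    for i in range(1,nn):
        if st[i,4]>20: L=(Q[l==i][:,:2]-c)@M.T*1000; print("  tab",st[i,4],L.mean(0).round(1),"y",np.percentile(L[:,1],[3,97]).round(1),"ztop",Q[l==i][:,2].max().round(4))
s=cv2.imread("pics/fin_scene.png"); w=cv2.imread("pics/fin_wrist.png")
cv2.imwrite("pics/fin.png",np.hstack([cv2.resize(s[130:280,270:470],(400,300)),cv2.resize(w,(400,300))]))
E
```

```text
t: 52.3
tool_pos: [0.5699, -0.1395, 0.13]
tool_rot: [-0.216, 3.134, -0.0]
contact_force: [-4.3, 1.8, 8.3]
opening: 0.0462
grip_force: 64.5
t: 53.22
tool_pos: [0.5737, -0.141, 0.2599]
tool_rot: [-0.215, 3.119, -0.011]
contact_force: [1.0, -0.9, 1.7]
opening: 0.085
grip_force: 0.0
t: 53.72
tool_pos: [0.6484, -0.1286, 0.249]
tool_rot: [-0.215, 3.133, -0.001]
contact_force: [0.7, 0.6, 0.4]
opening: 0.0853
grip_force: 0.0
scene 2220 z 0.1259 min [-92.  -61.1] max [93.9 60.6] 0.33 tilt [0.0046 0.0052 0.1259]
  tab 33 [-3.3 26.1] y [24.4 29. ] ztop 0.1458
  tab 34 [ -5.4 -30.7] y [-32.9 -26.8] ztop 0.1465
top 611 z 0.1247 min [-89.3 -59.7] max [91.1 58.6] 0.44 tilt [ 0.0015 -0.0014  0.1248]
wrist 26331 z 0.125 min [-88.8 -60.2] max [90.4 60.6] 0.04 tilt [-0.0005 -0.0006  0.125 ]
  tab 373 [  1.7 -27.8] y [-31.9 -24.6] ztop 0.1463
  tab 376 [ 1.4 28.2] y [24.8 32.2] ztop 0.1456
```

View pics/fin.png

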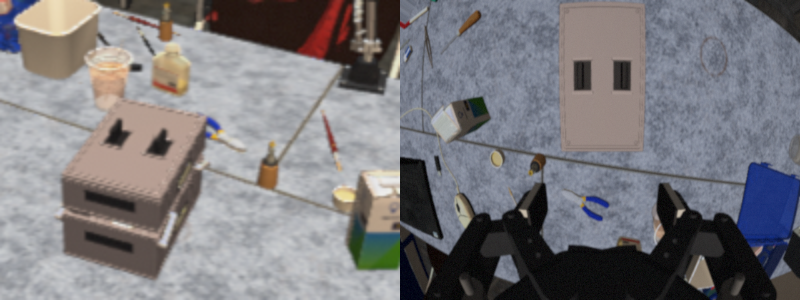

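The cover lies flat on the tray: plate top at z 0.125, level to 0.001 rad, yaw 0.04° off the tray, centred to about 1 mm. Both tabs' outer faces are at about ±32 mm, so they have sprung out. The figure and the carton stand undisturbed in the picture. Handing in.

```bash
python3 -c "
from station import ctrl
print(ctrl.finish_job())"
```

```text
the job is handed in; nothing more can be done
None
```

The job is handed in at about 54 s of the 208 s allowed, with no verdict returned: all three paints are in the tote, both bails are in, the tray measures home, and the cover is clipped flat on it with both tabs sprung out.

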